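Stamp a terminal-box cover in the lever press and close the box

TASK

Stamp the cover of the meat grinder's terminal box in the green lever press: slide it in flat on the press table, gland to the front and the bright blank under the punch, about up to the back stop and side fence, then with the cover left lying there pull the red-handled lever fully down to its stop and let it come right back up. Then seat the cover flat on the open box over its three pins, the gland at the one-pin end. Set the cover down rather than dropping it, and leave the other loose things on the bench where they are.

Things in the scene. Friction and masses are not known exactly. Their poses are not given: they have to be found in the camera images.
- cover: Loose blue-grey cast cover plate, 170 x 76 x 4 mm, about 0.18 kg, lying flat on the bench. Origin: centre of its underside; x along its length towards the end with the bright blank, z up. Three through holes 10 mm across at (x, y) = (-73, 0), (73, 26), (73, -26) mm. A black upright cable gland, rigid, stands at x = -45 mm, y = 0: the thing to hold it by.
- cover_gland (a point): Top centre of the cover's black gland, 48 mm above the cover's underside. From 4 to 14 mm above the underside the gland is a hexagon, 33 mm over flats, 38 mm over corners; above that a round body 30 to 33 mm across up to 44 mm.
- cover_blank (a point): Centre of the bright brass-coloured round blank, 26 mm across, on the top face of the cover at x = 58 mm, y = 0: the place to be stamped.
- press: Green lever press, bolted down, 275 x 130 mm, 270 mm high. Origin: on the bench under the punch; x from its open front (robot's side) to its column at the back (column from x = 42 mm), y to the left seen from the front, z up. Head 68 mm wide, front at x = -30 mm, underside 100 mm above the bench. Raised punch tip 68 mm above the bench, so the cover is slid in from the front.
- press_anvil (a point): Point on the bright work table straight under the punch, 40 mm above the bench. The table reaches from press x = -155 to 39 mm, y = -50 to 50 mm. When the lever is at its stop the punch just meets a 4 mm plate.
- press_stop (a point): Middle of the front face of the dark back stop, at table height: press frame (27, 0, 40) mm; 70 mm wide, 7 mm high. A cover with its gland to the front touching it has its blank at the punch's x.
- press_fence (a point): Point on the inner face of the dark side fence, at table height: press frame (-55, -39.5, 40) mm; it runs along press x from -120 to 10 mm, 7 mm high. A cover touching it has its blank 1.5 mm off the punch axis.
- press_hinge (a point): Point on the lever's hinge axis, beside the press, level with the middle of the red grip's length: press frame (24, 158, 155) mm. The axis is parallel to the press's y.
- press_lever (a joint): Angle of the press lever: 0 = fully up, at rest (42 degrees above level, leaning to the front), growing as the grip swings forward and down to the stop at 1.117 rad (22 degrees below level). A spring drives it back: holding the grip at the stop takes about 10 to 12 N; let go, it returns by itself within a second. The ram follows it.
- lever_grip (a point): Centre of the lever's red round grip: a level bar 24 mm in diameter, 104 mm long, parallel to press y, on the press's left side (press y = 106 to 210 mm, its steel arm at y = 98 mm), 160 mm from the hinge axis. Press frame (-95, 158, 262) mm when up, (-124, 158, 95) mm at the stop. It can be pushed down from above.
- box: Open blue-grey cast terminal box, bolted down, 170 x 76 mm, walls 4 mm, rim 60 mm above the bench, 202 mm over its lugs; white terminal block inside, below the rim. Origin: on the bench under its centre; x along its length to the two-pin end, z up. Three pins 6 mm across, tapered tips, stand 15 mm above the rim at (x, y) = (-73, 0), (73, 26), (73, -26) mm.
- box_gland_spot (a point): Point at rim height where the gland's axis belongs when the cover is seated: box frame (-45, 0, 60) mm. Seated, the cover's frame coincides with the box's, 60 mm higher.
- box_blank_spot (a point): Point at rim height under the blank when the cover is seated: box frame (58, 0, 60) mm.
- screwdriver: Screwdriver, 200 mm, orange handle, lying loose; a bystander. Origin under its middle.
- wrench: Steel wrench, 190 mm, lying loose; a bystander. Origin under its middle.
- mincer_disc: Perforated steel mincer disc, 82 mm across, 10 mm thick, lying loose; a bystander. Origin: underside centre.
- tin: Blue tin with a pale top, 76 mm across, 60 mm high; a bystander. Origin: underside centre.
- ring_nut: Aluminium ring nut of the grinder, 104 mm across, 32 mm high; a bystander. Origin: underside centre.
Things that resemble listed ones, but are neither listed nor needed, are in the scene too. What is shaped like the cover but pink is not meant.

How it is judged:
By the outcome, as a careful person would: the job done as asked, in the order asked, and still so for the second after the job is handed in, with the robot touching nothing.
It also fails if it takes over 72 s, if anything falls off the work surface, if the arm or the gripper's body presses on something with over 40 N, if the wrist force passes 120 N, or if a joint passes its speed limit or range.

ROBOT

A 6-joint arm with a two-finger parallel gripper is mounted at the origin on the work surface. World frame = base frame: x ahead of the robot, y to its left, z up, the work surface at z = 0. Lengths are in m, angles in degrees, forces in N, time in s.
With the tool pointing down it reaches from about 0.25 to 0.725 m from the base axis. Payload 9.7 kg.
Tool frame: the origin (TCP) lies on the centre line of the jaws, within the pads' length; the fingertips stand 22 mm ahead of it and the grasp point (between the pads) lies 3 mm ahead of it; z points along the fingers, y is the direction in which the jaws open and shut (so a half turn about z gives the same grasp; the last joint's range is limited). The gripper opens to 85 mm and grips with 20 to 120 N. Pads are 22 mm wide; open, the fingers measure 114 mm over their backs; the gripper's body (76 mm by 85 mm) begins 54 mm behind the grasp point. The pads swing forward as they close: fully open they stand 13 mm farther back than shut.
Start: joints at [-63.827, 4.979, 10.078, 95.1, 0, 90], TCP at [0.243, -0.494, 0.253] pointing down, gripper open.
Joint ranges: [-179.16, 179.16], [-48.56, 103.87], [-65.8, 70.77], [-126.05, 130.52], [-82.76, 87.17], [-180, 180]. Speed limits (degrees/s): [127.2, 127.2, 147.25, 180, 180, 180].

INTERFACE

Orientations are given as [roll, pitch, yaw] about the fixed x, y, z axes, in that order (R = Rz(yaw) Ry(pitch) Rx(roll)).
In Python, from workcell import monitor, eyes, job gives the robot as it stands. The module is installed in compiled form; this text tells all that it offers.
- The arm moves only by the tool drive_tool, never from a script. Its argument "plan" is a list of rows, each a list of 3 entries, a list of its own where there are three numbers: the opening, from 0 (shut) to 1 (fully open), then the shift along the world's x, y, z in m, then the turn about the world's z in degrees. In form: [[gripper, [x, y, z], yaw], ...]. A call has 1 to 10 rows; each row shifts and turns the commanded pose from where the row before left it; what a row does not reach is not made up. A row lasts 1/8 s, in which the tool goes at most 62.5 mm and 10.7 degrees, less where a joint would pass 70% of its speed; a pose out of reach is approached as far as the arm can. A call is refused whole if a number of a shift passes 0.0625 or a number of a turn 10.7, either way. A call with a gripper value outside its range is refused whole. The fingers move at their own pace and stop on an object; "grip_force" is the grip in N (left out, the last holds). Time passes only in rows, so rows that do not move let the fingers close. It gives the time, the measured TCP pose, the force and the opening at its end, in the units of the state.
- monitor.get_obs(): the state, without advancing time (a new reading comes with each control period).
- eyes.camera(name): name is "side" or "top" or "wrist"; returns (picture, depth): 480x640x3 uint8, red, green, blue; 480x640 float32, m along the optical axis (not along the pixel's ray), 0 where there is no reading.
- eyes.camera_params(name): a dict with "fx", "fy", "cx", "cy" (pixels), "dist_coeffs" ([k1, k2, p1, p2, k3] as OpenCV has them; the pictures are not rectified), "extrinsics" (4x4, takes a point from world to camera coordinates); the wrist camera has in their place "mount" (4x4, takes a point from camera to tool coordinates, whose origin is the TCP and whose axes are the flange's). Camera axes: x right, y down, z forward; pixel columns grow to the right and rows downward; lengths in m; the calibration is good to about 2 mm. A picture is of the moment at which its call begins: read the wrist's pose just before it. camera_params takes no time and is no camera call.
- job.job_done(): hands the job in, once; it reports no verdict.
The state is a dict: "time": time; "q": joint angles; "qd": joint speeds; "joint_efforts": joint torques, N m; "ee_pos": TCP position; "tcp_rot": TCP orientation; "wrist_force": force on the tool from outside, world axes, zero at the start; "torque": the same for the moment, N m; "opening": finger opening in m.
Only numpy, scipy, OpenCV 4.12 (cv2) and the standard library are available. Lean on these libraries where they do the work, as an engineer would, in place of code of your own. Each camera call takes 0.05 s, during which the arm holds its last target.

## Working session

There is one attempt and no reset: what is moved stays moved. The work goes in short steps, Python scripts to look and compute and a tool call to move; the robot and the scene stay as the last step left them, time stands still between calls to the robot, and variables do not carry over. Pictures are saved under pics/ and viewed, and the job is handed in when it is done.

Besides the shell and the picture viewer there is one more tool, called after ">>>" by a JSON object that holds its "api" and its "payload". drive_tool: Moves the arm, as the interface text tells. Its arguments: {"type":"object","properties":{"plan":{"type":"array","items":{"type":"array"}},"grip_force":{"type":"number"}},"required":["plan"]}

```bash
mkdir -p pics; ls
cat > h.py <<'E'
import numpy as np, cv2
from workcell import monitor, eyes, job
def snap(name,fn):
    o=monitor.get_obs(); p,d=eyes.camera(name)
    cv2.imwrite('pics/%s.png'%fn,p[:,:,::-1]); np.savez('pics/%s.npz'%fn,p=p,d=d,ee=o['ee_pos'],rot=o['tcp_rot'])
    return p,d,o
E
python3 - <<'E'
from h import *
for n in('side','top','wrist'):
    p,d,o=snap(n,n+'0'); print(n,{k:np.round(v,4).tolist() for k,v in eyes.camera_params(n).items()})
print(o)
E
```

```text
pics
side {'fx': 522.702, 'fy': 522.702, 'cx': 320.4507, 'cy': 237.5003, 'dist_coeffs': [0.0442, 0.0, 0.0, 0.0, 0.0], 'extrinsics': [[-0.7416, -0.6707, -0.0143, 0.3452], [-0.5178, 0.5859, -0.6234, 0.3547], [0.4265, -0.4549, -0.7818, 1.4062], [0.0, 0.0, 0.0, 1.0]]}
top {'fx': 604.7217, 'fy': 604.7217, 'cx': 312.1095, 'cy': 244.8754, 'dist_coeffs': [-0.0544, 0.0, 0.0, 0.0, 0.0], 'extrinsics': [[0.029, -0.9994, 0.0165, -0.0618], [-0.9939, -0.0306, -0.1057, 0.4834], [0.1062, -0.0133, -0.9943, 1.6543], [0.0, 0.0, 0.0, 1.0]]}
wrist {'fx': 377.3926, 'fy': 377.3926, 'cx': 327.9844, 'cy': 240.0867, 'dist_coeffs': [-0.0413, 0.0, 0.0, 0.0, 0.0], 'mount': [[-0.0015, -0.9615, -0.2749, 0.0692], [1.0, -0.0012, -0.001, 0.0], [0.0006, -0.2749, 0.9615, -0.1202], [0.0, 0.0, 0.0, 1.0]]}
{'time': 0.1, 'q': array([-6.38289948e+01,  5.00850503e+00,  1.00402514e+01,  9.50988125e+01,
        1.09497309e-03,  8.99993210e+01]), 'qd': array([ 0.02812587, -0.24950499,  0.15680719,  0.13857959, -0.0866813 ,
       -0.05353062]), 'joint_efforts': array([ 1.87411292e-04, -5.21561372e+01,  4.65652728e+01,  1.60984613e-02,
        4.78097775e-06, -9.09955205e-07]), 'ee_pos': array([ 0.24250972, -0.49346366,  0.25265987]), 'tcp_rot': array([-1.79932934e+02, -1.09576717e-03,  2.61716829e+01]), 'wrist_force': array([-0.24176725,  0.653216  ,  0.02921962]), 'torque': array([ 0.02644332, -0.01069736,  0.02543236]), 'opening': 0.08539178252798992}
```

View pics/top0.png

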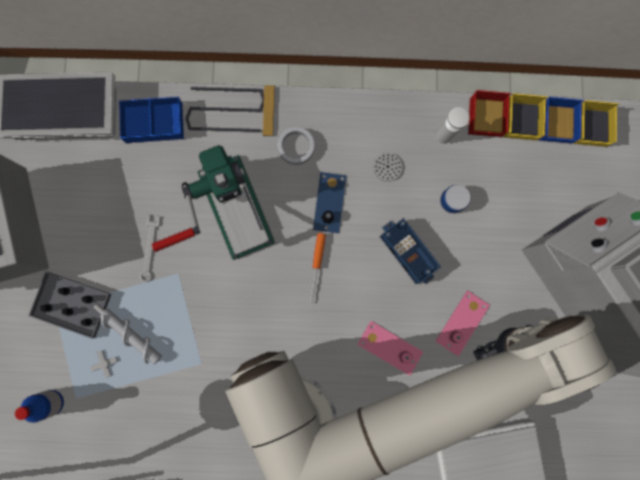

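View pics/side0.png

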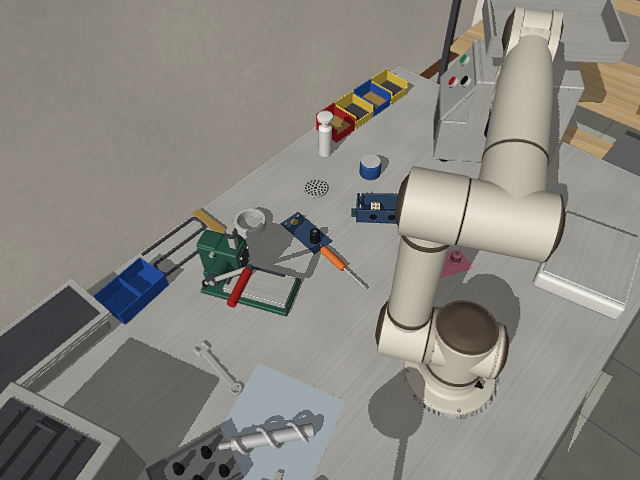

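View pics/wrist0.png

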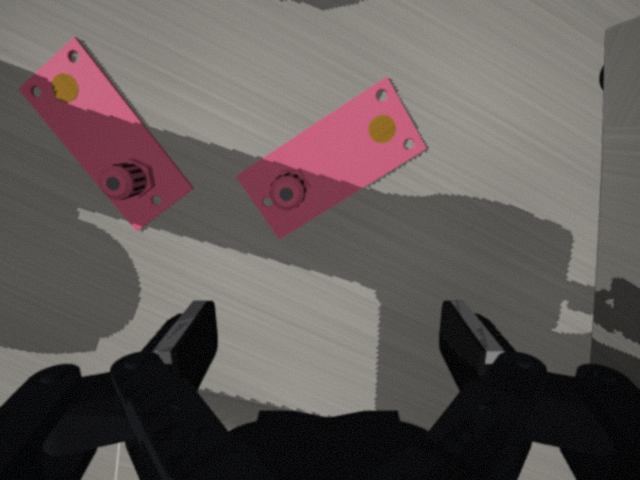

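The top view shows three cover-shaped things: blue-grey at (330,202), pink at (391,346) and pink at (463,323). Only the blue-grey one fits. The box is at (410,250), the press at (235,200) and the lever grip at (175,240). I'll confirm in an enlarged crop and measure.

```bash
cat >> h.py <<'E'
def load(fn):
    z=np.load('pics/%s.npz'%fn); return z['p'],z['d'],z['ee'],z['rot']
def cam(name,ee=None,rot=None):
    c=eyes.camera_params(name); K=np.array([[c['fx'],0,c['cx']],[0,c['fy'],c['cy']],[0,0,1]]); D=np.array(c['dist_coeffs'])
    if name=='wrist':
        from scipy.spatial.transform import Rotation as R
        T=np.eye(4); T[:3,:3]=R.from_euler('xyz',rot,degrees=True).as_matrix(); T[:3,3]=ee
        W=T@np.array(c['mount'])
    else: W=np.linalg.inv(np.array(c['extrinsics']))
    return K,D,W
def rays(C,uv):
    K,D,W=C; n=cv2.undistortPoints(np.asarray(uv,float).reshape(-1,1,2),K,D).reshape(-1,2)
    r=np.c_[n,np.ones(len(n))]@W[:3,:3].T
    return W[:3,3],r
def onplane(C,uv,z):
    o,r=rays(C,uv); return o+r*((z-o[2])/r[:,2])[:,None]
def bydepth(C,uv,d):
    o,r=rays(C,uv); uv=np.asarray(uv).reshape(-1,2).astype(int); return o+r*d[uv[:,1],uv[:,0]][:,None]
def proj(C,P):
    K,D,W=C; T=np.linalg.inv(W); return cv2.projectPoints(np.asarray(P,float).reshape(-1,3),cv2.Rodrigues(T[:3,:3])[0],T[:3,3],K,D)[0].reshape(-1,2)
E
python3 - <<'E'
from h import *
p,d,_,_=load('top0'); 
cv2.imwrite('pics/c1.png',cv2.resize(p[130:310,140:450],None,fx=2.55,fy=2.55,interpolation=cv2.INTER_CUBIC)[:,:,::-1])
C=cam('top')
for uv in [(330,202),(328,217),(328,210),(333,183),(175,240),(250,230),(220,160),(222,182),(410,250),(300,260),(232,255)]:
    print(uv,np.round(bydepth(C,[uv],d),3))
E
```

```text
(330, 202) [[ 0.611 -0.095  0.004]]
(328, 217) [[ 0.561 -0.088  0.051]]
(328, 210) [[ 0.582 -0.088  0.042]]
(333, 183) [[ 0.666 -0.102  0.006]]
(175, 240) [[0.46  0.281 0.272]]
(250, 230) [[0.519 0.125 0.042]]
(220, 160) [[0.675 0.194 0.198]]
(222, 182) [[0.606 0.177 0.262]]
(410, 250) [[ 0.481 -0.324  0.005]]
(300, 260) [[ 0.444 -0.015 -0.004]]
(232, 255) [[0.451 0.175 0.015]]
```

View pics/c1.png

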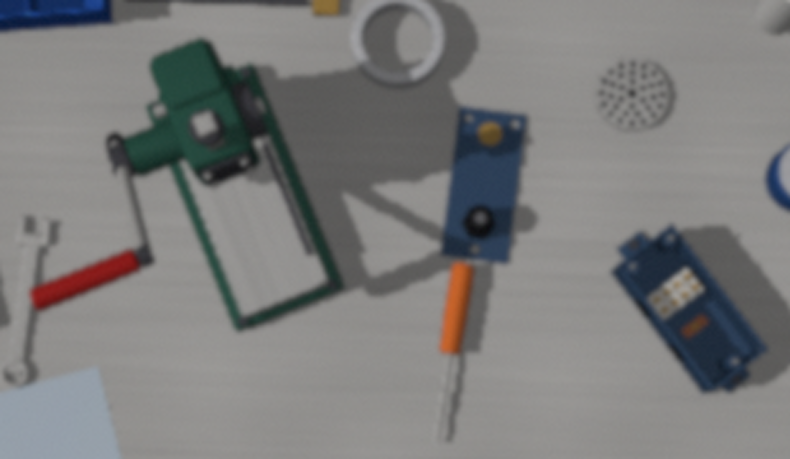

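The crop confirms it: the blue-grey plate has a black gland at crop (480,220) and a brass blank at (490,132). The screwdriver handle lies close to its gland end. I'll get rough poses from the top view, then refine them with the wrist camera.

Run:
```python
from h import *
C=cam('top'); f=lambda x,y:(x/2.55+140,y/2.55+130)
def P(n,x,y,z): print(n,np.round(onplane(C,[f(x,y)],z)[0],3))
P('gland',480,218,.048);P('blank',490,132,.004)
P('pin1',735,360,.075);P('pinA',632,267,.075);P('pinB',672,239,.075)
P('base front L',240,328,.012);P('base front R',340,288,.012)
P('grip L',35,300,.262);P('grip R',135,258,.262)
P('fence front',308,252,.047);P('fence back',265,145,.047)
P('scr handle top',460,263,.015)
```

```text
gland [ 0.566 -0.089  0.048]
blank [ 0.67  -0.1    0.004]
pin1 [ 0.418 -0.362  0.075]
pinA [ 0.514 -0.251  0.075]
pinB [ 0.545 -0.293  0.075]
base front L [0.441 0.169 0.012]
base front R [0.489 0.061 0.012]
grip L [0.442 0.333 0.262]
grip R [0.484 0.241 0.262]
fence front [0.523 0.095 0.047]
fence back [0.639 0.146 0.047]
scr handle top [ 0.52  -0.07   0.015]
```

>>> {"api": "drive_tool", "payload": {"plan": [[1,[0.035,0.025,0.01],5],[1,[0.05,0.035,0.01],5],[1,[0.04,0.03,0.01],2],[1,[0.01,0.005,0],0],[1,[0,0,0],0],[1,[0,0,0],0]]}}

```text
time: 0.9
ee_pos: [0.3767, -0.3992, 0.2829]
tcp_rot: [-180.0, 0.0, 38.1]
wrist_force: [-0.4, -0.4, -0.5]
opening: 0.0855
```

Run:
```python
from h import *
p,d,o=snap('wrist','w1'); print(o['time'],o['ee_pos'],o['tcp_rot'],o['qd'])
```

```text
0.9 [ 0.376739   -0.39919309  0.28285742] [-1.79958568e+02  1.84892151e-02  3.81045549e+01] [-0.54626961 -0.15766558  0.05181719  0.06804449  0.01792269  0.04388711]
```

View pics/w1.png

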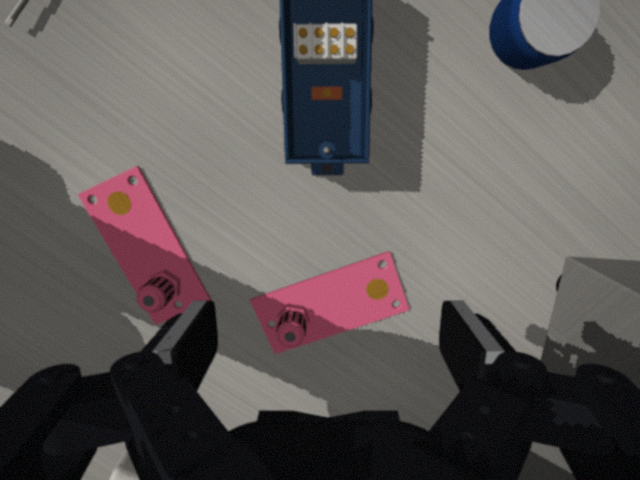

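The wrist view shows the box's one-pin end at (327,150), with its far end out of frame. I'll shift further along.

>>> {"api": "drive_tool", "payload": {"plan": [[1,[0.04,0.03,0.0],0],[1,[0.03,0.025,0.0],0],[1,[0,0,0],0],[1,[0,0,0],0],[1,[0,0,0],0]]}}

```text
time: 1.58
ee_pos: [0.4467, -0.3445, 0.2833]
tcp_rot: [180.0, 0.0, 38.1]
wrist_force: [1.1, 0.3, 0.0]
opening: 0.0851
```

Run:
```python
from h import *
p,d,o=snap('wrist','w2'); print(o['time'],o['ee_pos'],o['tcp_rot'],o['qd'])
cv2.imwrite('pics/w2c.png',cv2.resize(p[20:300,200:460],None,fx=2.1,fy=2.1,interpolation=cv2.INTER_CUBIC)[:,:,::-1])
```

```text
1.575 [ 0.44667781 -0.34446402  0.28334728] [1.79998376e+02 8.00307044e-03 3.80758807e+01] [ 0.09029932 -0.00960479  0.08853596 -0.01666902 -0.03466346  0.11464758]
```

View pics/w2c.png

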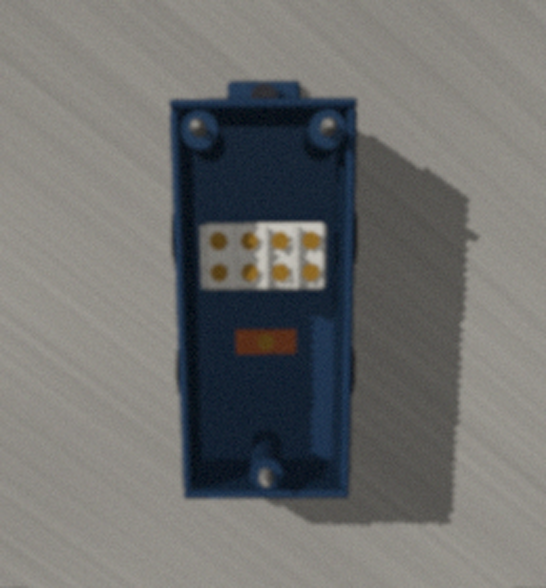

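In the crop, the two pins are at (198,127) and (328,127), and the single pin is at (265,477). I'll measure the pins at z=0.073 and the rim corners at z=0.060.

Run:
```python
from h import *
p,d,ee,rot=load('w2'); C=cam('wrist',ee,rot)
g=cv2.cvtColor(p,cv2.COLOR_RGB2HSV)
def refine(u,v,r=6):
    s=p[v-r:v+r+1,u-r:u+r+1]; s=s.astype(float); m=(s.min(2)>np.percentile(s.min(2),85))
    y,x=np.nonzero(m); return u-r+x.mean(),v-r+y.mean()
f=lambda x,y:(int(round(x/2.1+200)),int(round(y/2.1+20)))
pts=[refine(*f(*q)) for q in [(198,127),(328,127),(265,477)]]; print(np.round(pts,1))
W=onplane(C,pts,.073); print(np.round(W,4))
A,B,S=W[:,:2]; m=(A+B)/2; print('A-B',np.linalg.norm(A-B),'len',np.linalg.norm(m-S))
yaw=np.arctan2(*(m-S)[::-1]); yab=np.arctan2(*(A-B)[::-1])-np.pi/2; print(np.degrees([yaw,yab]),'centre',(m+S)/2)
# rim corners from crop
R=onplane(C,[(x/2.1+200,y/2.1+20) for x,y in [(171,100),(357,100),(349,497),(184,497)]],.06)[:,:2]
print(np.round(R,4),R.mean(0)); e=(R[0]+R[1]-R[2]-R[3])/2; print(np.linalg.norm(e),np.degrees(np.arctan2(e[1],e[0])),np.linalg.norm(R[0]-R[1]),np.linalg.norm(R[2]-R[3]))
# depth
b=bydepth(C,[(R_) for R_ in [(x/2.1+200,y/2.1+20) for x,y in [(174,300),(352,300),(265,103),(265,492)]]],d); print(np.round(b,4))
```

```text
[[292.3  78.7]
 [355.5  78.3]
 [325.1 247.5]]
[[ 0.5167 -0.2523  0.073 ]
 [ 0.5487 -0.2928  0.073 ]
 [ 0.4193 -0.362   0.073 ]]
A-B 0.0515882239748636 len 0.14446337323200398
[38.26225741 38.26068805] centre [ 0.47600123 -0.31725883]
[[ 0.5187 -0.2378]
 [ 0.5647 -0.2967]
 [ 0.4331 -0.4011]
 [ 0.3867 -0.3417]] [ 0.47581686 -0.31931816]
0.16799198821675018 38.29312878041847 0.07477980954871774 0.07537100003551457
[[ 4.474e-01 -2.830e-01 -1.000e-04]
 [ 5.022e-01 -3.457e-01  6.000e-02]
 [ 5.411e-01 -2.683e-01  5.970e-02]
 [ 4.114e-01 -3.694e-01  6.000e-02]]
```

The box is at (0.476,-0.318) with yaw 38.3°, and the sizes agree. Next I'll look at the cover.

>>> {"api": "drive_tool", "payload": {"plan": [[1,[0.005,0.035,0.0],-7],[1,[0.01,0.05,0.0],-9],[1,[0.01,0.055,0.0],-9],[1,[0.01,0.055,0.0],-9],[1,[0.01,0.045,0.0],-8],[1,[0.005,0.025,0],-2],[1,[0,0,0],0],[1,[0,0,0],0]]}}

```text
time: 2.62
ee_pos: [0.4974, -0.0795, 0.2833]
tcp_rot: [180.0, -0.0, -5.8]
wrist_force: [-0.5, 0.3, -0.7]
opening: 0.0857
```

Run:
```python
from h import *
p,d,o=snap('wrist','w3'); print(o['time'],o['ee_pos'],o['tcp_rot'],o['qd'])
```

```text
2.625 [ 0.49739798 -0.07947569  0.28334931] [ 1.79982482e+02 -5.59400312e-03 -5.83175215e+00] [-0.68886876  0.15281304  0.00227276  0.05929154  0.08300266  0.21464361]
```

View pics/w3.png

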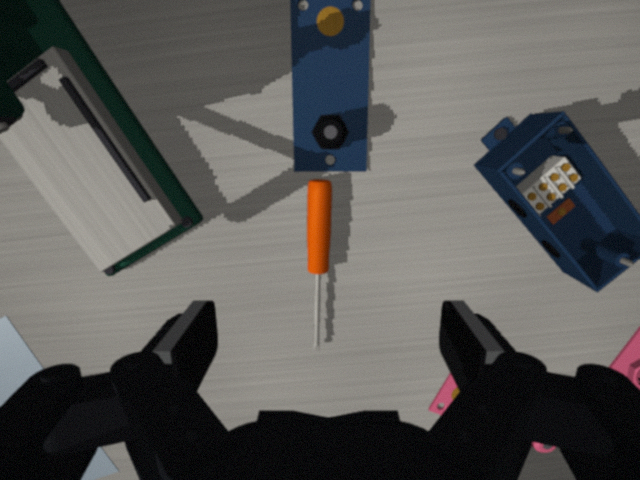

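The cover's gland is at (330,131), its blank at (330,21), and its holes at (303,7), (358,7) and (330,160). The screwdriver handle starts at row 180, below the cover's edge at row 171. The press table and fence are at upper left.

Run:
```python
from h import *
p,d,ee,rot=load('w3'); C=cam('wrist',ee,rot)
h=cv2.cvtColor(p,cv2.COLOR_RGB2HSV); 
m=((h[:,:,0]>15)&(h[:,:,0]<30)&(h[:,:,1]>140)&(h[:,:,2]>90)).astype(np.uint8); m[:,:280]=0; m[60:]=0
y,x=np.nonzero(m); bl=(x.mean(),y.mean()); print('blank px',bl,len(x))
hx=[]
for (u,v) in [(303,7),(358,7),(330,160)]:
    s=h[max(0,v-9):v+10,u-9:u+10]; mm=(s[:,:,1]<70); 
    n,l,st,c=cv2.connectedComponentsWithStats(mm.astype(np.uint8)); i=1+np.argmax(st[1:,4]); print(st[i]); hx.append((u-9+c[i][0],max(0,v-9)+c[i][1]))
print(np.round(hx,1))
b=onplane(C,[bl],.004)[0]; H=onplane(C,hx,.002); print(b,'\n',H)
gd=bydepth(C,[(330,131),(328,128),(334,134)],d); print('gland depth',gd)
g=onplane(C,[(330,131)],.048)[0]; print('gland',g)
mid=(H[0]+H[1])/2; S=H[2]; e=(mid-S)[:2]; print(np.linalg.norm(e),np.degrees(np.arctan2(e[1],e[0])),'c',(mid+S)/2)
e=(b-g)[:2]; print('gland-blank',np.linalg.norm(e),np.degrees(np.arctan2(e[1],e[0])))
print('scr',onplane(C,[(319,180),(319,270)],.015),bydepth(C,[(319,200),(319,186)],d))
cv2.imwrite('pics/w3c.png',cv2.resize(p[0:200,260:410],None,fx=3,fy=3,interpolation=cv2.INTER_CUBIC)[:,:,::-1])
cv2.imwrite('pics/w3d.png',cv2.resize(p[20:290,0:230],None,fx=2.2,fy=2.2,interpolation=cv2.INTER_CUBIC)[:,:,::-1])
```

```text
blank px (np.float64(326.89912280701753), np.float64(15.837719298245615)) 228
[  3   0  12  11 100]
[  3   0  11  11 100]
[ 4  4 11 10 88]
[[302.6   4.9]
 [357.1   4.9]
 [329.6 159.5]]
[ 0.67388904 -0.09691085  0.004     ] 
 [[ 0.6863392  -0.07493703  0.002     ]
 [ 0.68103945 -0.12662249  0.002     ]
 [ 0.53893258 -0.08568066  0.002     ]]
gland depth [[ 0.56739172 -0.08873572  0.04790293]
 [ 0.57020159 -0.08720105  0.0473111 ]
 [ 0.5643914  -0.09208727  0.04793244]]
gland [ 0.56739141 -0.08873514  0.048     ]
0.1455420859305109 -5.954799824778963 c [ 0.61131095 -0.09323021  0.002     ]
gland-blank 0.10681099484322686 -4.389929188262656
scr [[ 0.52040448 -0.07278325  0.015     ]
 [ 0.42282613 -0.06203432  0.015     ]] [[ 0.50193789 -0.07103383  0.02745522]
 [ 0.51575743 -0.07252112  0.02600839]]
```

View pics/w3c.png

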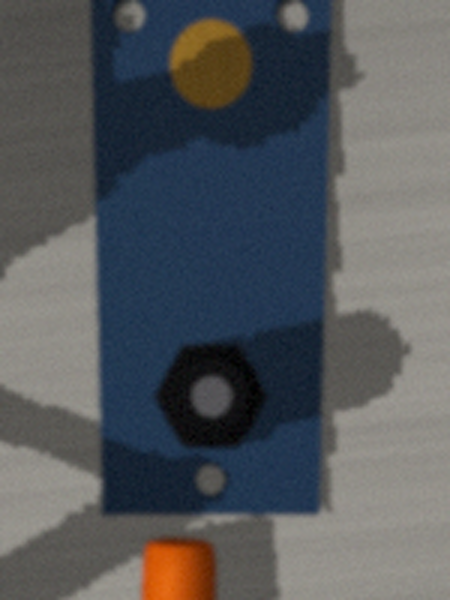

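View pics/w3d.png

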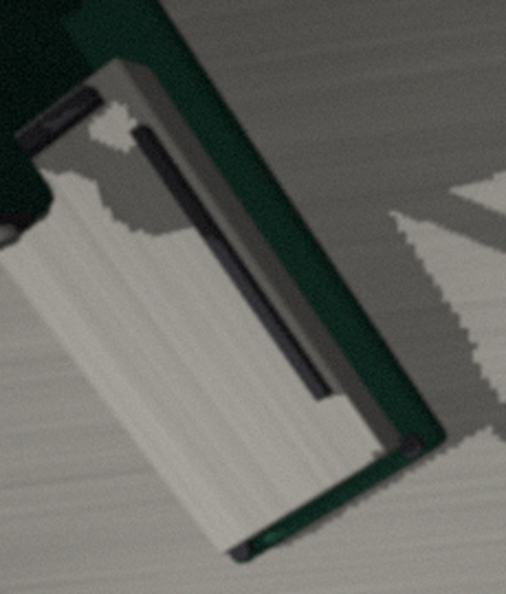

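The cover is at centre (0.611,-0.093) with yaw -6°, and the gland is at (0.567,-0.089). The screwdriver starts about 47 mm from the gland axis. Now a dedicated view of the press.

>>> {"api": "drive_tool", "payload": {"plan": [[1,[-0.02,0.025,0.01],6],[1,[-0.03,0.045,0.01],9],[1,[-0.03,0.045,0.01],9],[1,[-0.02,0.035,0.01],6],[1,[0,0,0],0],[1,[0,0,0],0]]}}

```text
time: 3.42
ee_pos: [0.3979, 0.0706, 0.3231]
tcp_rot: [180.0, -0.0, 24.1]
wrist_force: [-0.4, -0.6, -0.4]
opening: 0.0852
```

Run:
```python
from h import *
p,d,o=snap('wrist','w4'); print(o['time'],o['ee_pos'],o['tcp_rot'],o['qd'])
cv2.imwrite('pics/w4c.png',cv2.resize(p[0:300,150:500],None,fx=2,fy=2,interpolation=cv2.INTER_CUBIC)[:,:,::-1])
```

```text
3.425 [0.39793956 0.07061485 0.32314198] [ 1.79981485e+02 -7.59638119e-03  2.40843041e+01] [-0.87818634  0.82040091 -0.10460946  0.02879833 -0.00644964  0.13380473]
```

View pics/w4.png

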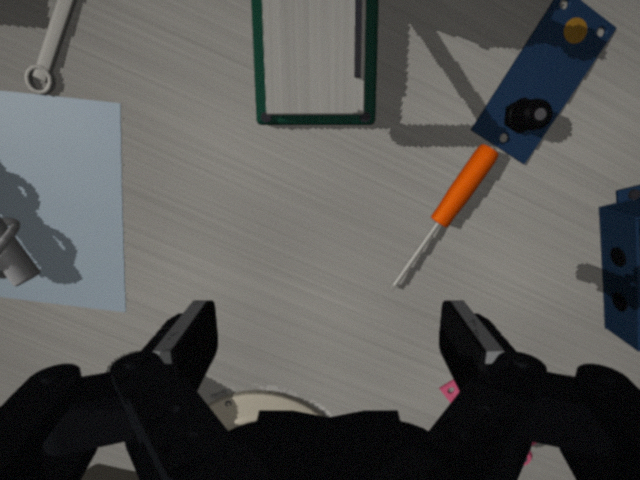

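View pics/w4c.png

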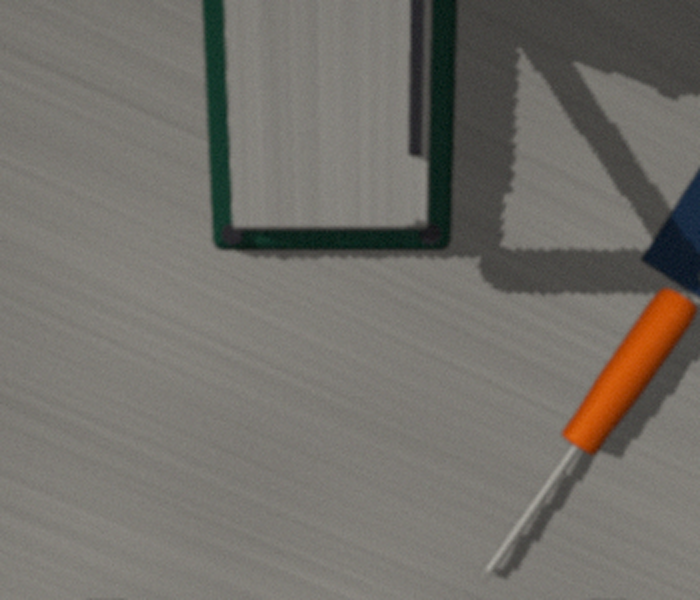

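>>> {"api": "drive_tool", "payload": {"plan": [[1,[0.03,0.015,0.0],0],[1,[0.035,0.015,0.0],0],[1,[0.015,0.005,0],0],[1,[0,0,0],0],[1,[0,0,0],0]]}}

```text
time: 4.1
ee_pos: [0.477, 0.1057, 0.3234]
tcp_rot: [-180.0, 0.0, 24.1]
wrist_force: [-0.3, -0.6, 0.7]
opening: 0.0853
```

Run:
```python
from h import *
p,d,o=snap('wrist','w5'); print(o['time'],o['ee_pos'],o['tcp_rot'],o['qd'])
cv2.imwrite('pics/w5c.png',cv2.resize(p[0:290,130:520],None,fx=2,fy=2,interpolation=cv2.INTER_CUBIC)[:,:,::-1])
```

```text
4.1 [0.47702063 0.10569076 0.32342838] [-1.79995833e+02  2.28943901e-02  2.41201150e+01] [ 0.25818729 -0.82051661 -0.27106046 -0.12732137 -0.03200529  0.14627019]
```

View pics/w5c.png

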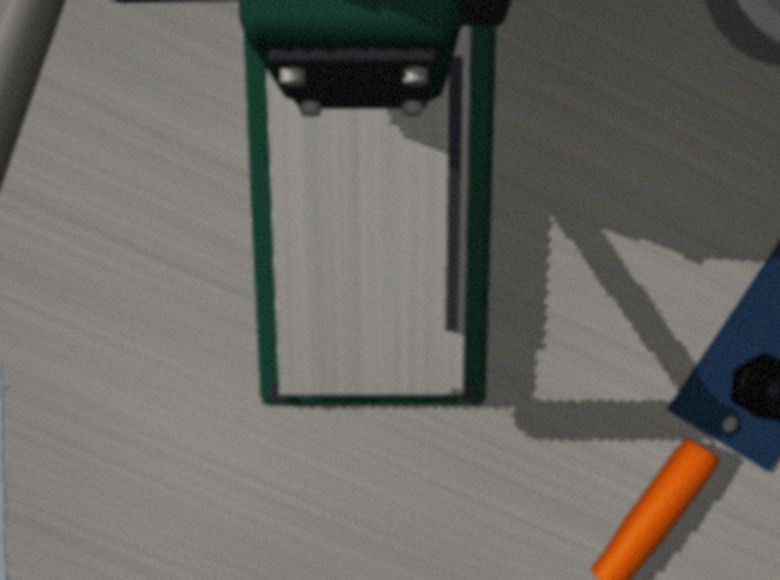

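Run:
```python
from h import *
p,d,ee,rot=load('w5'); C=cam('wrist',ee,rot)
f=lambda x,y:(x/2+130,y/2)
def D(n,x,y): print(n,np.round(bydepth(C,[f(x,y)],d)[0],4))
for q in [(350,300),(350,380),(300,200),(420,200),(453,250),(255,250),(480,250),(375,400),(330,80)]: D(q,*q)
L={}
for n,x,y,z in [('fence_front',447,330,.043),('fence_b',451,120,.043),('tabL front',277,394,.04),('tabR front',464,393,.04),('tabL back',267,120,.04),('head L',268,52,.1),('head R',440,52,.1),('jawtipL',285,100,.1),('jawtipR',438,100,.1)]:
    L[n]=onplane(C,[f(x,y)],z)[0,:2]; print(n,np.round(L[n],4))
a=lambda u,v:np.degrees(np.arctan2(*(L[u]-L[v])[::-1]))
print(a('fence_b','fence_front'),a('tabL back','tabL front'),a('tabL front','tabR front')-90,np.linalg.norm(L['tabL front']-L['tabR front']))
h=cv2.cvtColor(p,cv2.COLOR_RGB2HSV)
# sub pixel fence left edge
g=cv2.cvtColor(p,cv2.COLOR_RGB2GRAY).astype(float)
E=[];
for r in range(85,160,5):
    row=g[r-2:r+3,340:360].mean(0); k=np.argmin(np.diff(row)); E.append((340+k+.5,r))
print(E); W=onplane(C,E,.045)[:,:2]; vx=cv2.fitLine(W.astype(np.float32),cv2.DIST_HUBER,0,.001,.001).ravel(); print(vx,np.degrees(np.arctan2(vx[1],vx[0])))
E=[]
for r in range(65,190,8):
    row=g[r-2:r+3,255:275].mean(0); k=np.argmax(np.diff(row)); E.append((255+k+.5,r))
print(E);W=onplane(C,E,.04)[:,:2]; vx=cv2.fitLine(W.astype(np.float32),cv2.DIST_HUBER,0,.001,.001).ravel(); print(vx,np.degrees(np.arctan2(vx[1],vx[0])))
```

```text
(350, 300) [0.5141 0.1488 0.0402]
(350, 380) [0.4754 0.1324 0.0391]
(300, 200) [0.5494 0.1917 0.038 ]
(420, 200) [0.5741 0.136  0.0391]
(453, 250) [0.5585 0.1108 0.0456]
(255, 250) [0.5161 0.2076 0.0155]
(480, 250) [0.5659 0.0956 0.0158]
(375, 400) [0.4673 0.1148 0.0177]
(330, 80) [0.5875 0.1802 0.1579]
fence_front [0.5209 0.0964]
fence_b [0.614  0.1376]
tabL front [0.4526 0.1654]
tabR front [0.4941 0.0735]
tabL back [0.5777 0.2207]
head L [0.5966 0.2171]
head R [0.6253 0.1523]
jawtipL [0.5824 0.2038]
jawtipR [0.6083 0.1453]
23.889913909580983 23.844618316484812 24.33262771024019 0.10083449977196783
[(np.float64(353.5), 85), (np.float64(353.5), 90), (np.float64(353.5), 95), (np.float64(353.5), 100), (np.float64(353.5), 105), (np.float64(353.5), 110), (np.float64(353.5), 115), (np.float64(353.5), 120), (np.float64(353.5), 125), (np.float64(353.5), 130), (np.float64(352.5), 135), (np.float64(352.5), 140), (np.float64(352.5), 145), (np.float64(352.5), 150), (np.float64(352.5), 155)]
[0.9140774  0.40553975 0.57022935 0.11974604] 23.924953
[(np.float64(263.5), 65), (np.float64(264.5), 73), (np.float64(264.5), 81), (np.float64(264.5), 89), (np.float64(264.5), 97), (np.float64(265.5), 105), (np.float64(265.5), 113), (np.float64(266.5), 121), (np.float64(265.5), 129), (np.float64(266.5), 137), (np.float64(267.5), 145), (np.float64(266.5), 153), (np.float64(267.5), 161), (np.float64(267.5), 169), (np.float64(267.5), 177), (np.float64(268.5), 185)]
[0.9134565  0.40693635 0.5202512  0.19509272] 24.012524
```

The press origin comes out at (0.6146,0.1819) with yaw 24.0°. Table edge, fence and front corner agree to about 1 mm. I'll go to the cover's gland, turning half round so the camera stays on the robot's side, clear of the press head.

>>> {"api": "drive_tool", "payload": {"plan": [[1,[0.0,-0.02,0.0],-10],[1,[0.01,-0.03,0.0],-10],[1,[0.015,-0.03,0.0],-10],[1,[0.015,-0.03,0.0],-10],[1,[0.015,-0.03,0],-10],[1,[0.015,-0.03,0],-10],[0.7,[0.01,-0.02,0],-10],[0.7,[0.01,-0.004,0],-10],[0.7,[0,0,-0.02],-10],[0.7,[0,0,-0.03],-10]]}}

```text
time: 5.4
ee_pos: [0.4202, -0.3682, 0.2737]
tcp_rot: [-166.2, 0.3, -47.6]
wrist_force: [0.3, -1.0, -0.5]
opening: 0.0598
```

>>> {"api": "drive_tool", "payload": {"plan": [[0.7,[0,0,-0.03],-10],[0.7,[0,0,-0.03],-10],[0.7,[0,0,-0.02],-10],[0.7,[0,0,-0.02],-10],[0.7,[0,0,-0.02],-10],[0.7,[0,0,-0.02],-10],[0.7,[0,0,-0.02],-10],[0.7,[0,0,0],-10],[0.7,[0,0,0],0],[0.7,[0,0,0],0]]}}

```text
time: 6.65
ee_pos: [0.0694, -0.464, 0.1136]
tcp_rot: [-151.2, 0.8, -97.1]
wrist_force: [0.6, 0.5, 0.6]
opening: 0.0599
```

Run:
```python
from h import *
p,d,o=snap('wrist','w6'); print(o['time'],o['ee_pos'],o['tcp_rot'],o['q'],o['opening'])
```

```text
6.65 [ 0.06940581 -0.46398739  0.11356759] [-151.19044999    0.80503605  -97.11145005] [-97.16511166  -7.57267897 -21.31295601  77.09426789  28.80878225
 179.93876477] 0.05989405728381726
```

View pics/w6.png

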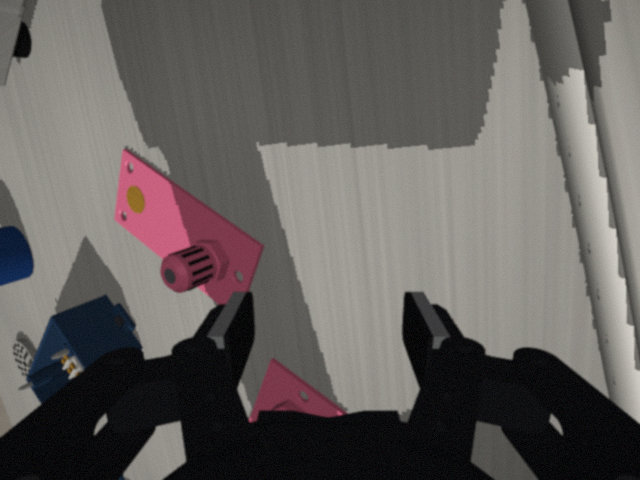

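The last joint hit its limit. Its sense is opposite to what I assumed: q6 = q1 + 180 − yaw. Nothing was touched. I'll raise the arm gently, turn the other way, and check how the commanded pose behaves.

>>> {"api": "drive_tool", "payload": {"plan": [[0.7,[0,0,0.03],5]]}}

```text
time: 6.82
ee_pos: [0.0707, -0.4626, 0.142]
tcp_rot: [-151.2, 1.0, -91.9]
wrist_force: [0.1, -0.1, 0.3]
opening: 0.0601
```

Run:
```python
from h import *
o=monitor.get_obs(); print(o)
p,d,o=snap('side','s6'); p,d,o=snap('top','t6')
```

```text
{'time': 6.825, 'q': array([-96.91384376,  -5.57678636, -16.37665924,  83.00050426,
        28.60054389, 174.2498714 ]), 'qd': array([  1.20925366,  15.51355526,  43.84863599,  48.76686505,
        -1.25786342, -46.5347603 ]), 'joint_efforts': array([ -0.46424719, -41.67280912,  39.33560014,  -2.25549169,
         1.50675885,   1.92927673]), 'ee_pos': array([ 0.07073115, -0.46255905,  0.14197664]), 'tcp_rot': array([-151.18626679,    1.0366126 ,  -91.86647448]), 'wrist_force': array([ 0.06680937, -0.09324212,  0.32917718]), 'torque': array([-0.02852065,  0.42119355, -0.07707878]), 'opening': 0.06006121266511682}
```

View pics/s6.png

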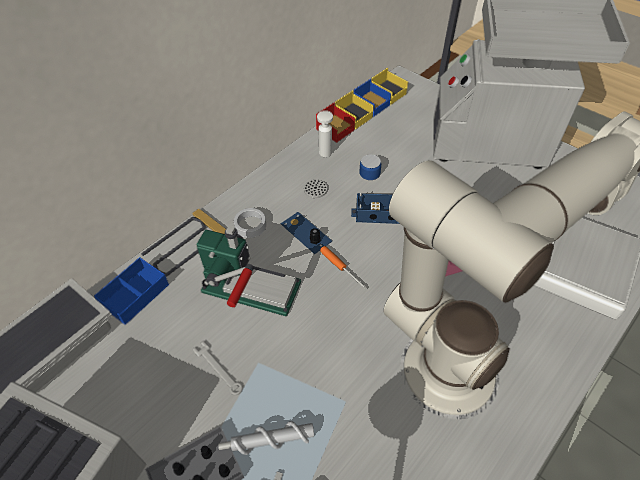

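View pics/t6.png

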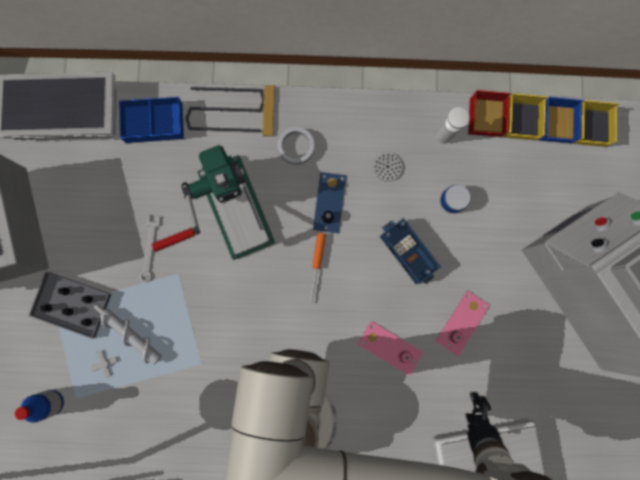

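Nothing in the scene was disturbed, but the tool is now tilted 29° about the radial axis because the joint clamp swung j5. The moves only command yaw, so I'll undo it symmetrically. I'll rise, turn to the other end of q6, and use that limit to swing the tilt back while watching it.

>>> {"api": "drive_tool", "payload": {"plan": [[0.7,[0,0,0.03],8],[0.7,[0,0,0.04],10],[0.7,[0,0,0.04],10],[0.7,[0,0,0.04],10],[0.7,[0,0,0.04],10]]}}

```text
time: 7.55
ee_pos: [0.0705, -0.4641, 0.3336]
tcp_rot: [-151.2, 0.9, -43.7]
wrist_force: [-1.1, -0.8, -0.9]
opening: 0.0598
```

Run:
```python
from h import *
o=monitor.get_obs(); print(o['time'],o['q'],o['ee_pos'],o['tcp_rot'])
```

```text
7.55 [-91.4840814   15.33327507  26.06146709 123.41205681  18.27669984
 128.74650281] [ 0.07048165 -0.4641244   0.33363704] [-151.18850554    0.89944951  -43.69562402]
```

>>> {"api": "drive_tool", "payload": {"plan": [[0.7,[0,0,0],10],[0.7,[0,0,0],10],[0.7,[0,0,0],10],[0.7,[0,0,0.0],10],[0.7,[0,0,0],0]]}}

```text
time: 8.18
ee_pos: [0.0714, -0.4643, 0.3321]
tcp_rot: [-151.2, 0.9, -4.0]
wrist_force: [-0.5, 0.3, 0.5]
opening: 0.0594
```

Run:
```python
from h import *
o=monitor.get_obs(); print(o['time'],o['q'],o['ee_pos'],o['tcp_rot'])
```

```text
8.175 [-83.60539069  22.91425499  34.80553433 130.45744575   4.19021841
  99.546834  ] [ 0.07137377 -0.46431103  0.33207597] [-151.16714863    0.91806468   -3.98342114]
```

j4 now sits exactly at its limit with the tilt purely in pitch. Moving inward should make the arm give up the tilt, so I'll test one small step.

>>> {"api": "drive_tool", "payload": {"plan": [[0.7,[-0.003,0.03,0],6],[0.7,[0,0,0],0]]}}

```text
time: 8.43
ee_pos: [0.0671, -0.4328, 0.3334]
tcp_rot: [-151.2, 0.9, 1.8]
wrist_force: [0.2, -0.2, 0.4]
opening: 0.0601
```

Run:
```python
from h import *
o=monitor.get_obs(); print(o['time'],o['q'],o['ee_pos'],o['tcp_rot'])
```

```text
8.425 [-82.39936125  18.05572418  28.67017484 129.3338897    2.00933067
  95.5439823 ] [ 0.06705249 -0.43277468  0.33340382] [-151.22938283    0.90633603    1.77466859]
```

>>> {"api": "drive_tool", "payload": {"plan": [[0.7,[0,0,0.04],2],[0.7,[0,0,0.04],0],[0.7,[0,0,0],0]]}}

```text
time: 8.8
ee_pos: [0.0651, -0.4195, 0.3666]
tcp_rot: [-154.3, 0.7, 3.7]
wrist_force: [0.0, 0.6, -0.2]
opening: 0.0597
```

Run:
```python
from h import *
o=monitor.get_obs(); print(o['time'],o['q'],o['ee_pos'],o['tcp_rot'])
```

```text
8.8 [-81.9602337   14.97445239  29.83089091 130.49671162   1.26376318
  94.18828034] [ 0.06511855 -0.4195473   0.36661146] [-154.33897056    0.67456881    3.71752565]
```

It works: the tilt dropped by 3°. Continuing.

>>> {"api": "drive_tool", "payload": {"plan": [[0.7,[0.003,-0.02,0.05],0],[0.7,[0.003,-0.02,0.05],0],[0.7,[0.003,-0.02,0.05],0],[0.7,[0,0,0],0]]}}

```text
time: 9.3
ee_pos: [0.0713, -0.4479, 0.402]
tcp_rot: [-160.9, 0.2, 3.5]
wrist_force: [-0.3, -0.2, -0.5]
opening: 0.0599
```

Run:
```python
from h import *
o=monitor.get_obs(); print(o['time'],o['q'],o['ee_pos'],o['tcp_rot'])
```

```text
9.3 [-81.74760819  16.10843262  37.56522611 130.47825765   1.37792256
  94.51753706] [ 0.07134783 -0.44787112  0.40199288] [-160.93128474    0.17233049    3.53293794]
```

>>> {"api": "drive_tool", "payload": {"plan": [[0.7,[0.003,-0.02,0.05],4.7],[0.7,[0.003,-0.02,0.05],0],[0.7,[0.003,-0.02,0.05],0],[0.7,[0.003,-0.02,0.05],0],[0.7,[0,0,0],0]]}}

```text
time: 9.93
ee_pos: [0.0762, -0.4817, 0.4532]
tcp_rot: [-170.1, 0.1, 8.2]
wrist_force: [-0.0, -0.2, 0.4]
opening: 0.0599
```

Run:
```python
from h import *
o=monitor.get_obs(); print(o['time'],o['q'],o['ee_pos'],o['tcp_rot'])
```

```text
9.925 [-8.10504973e+01  1.79521443e+01  4.84968776e+01  1.30476855e+02
  6.52952657e-02  9.07288949e+01] [ 0.07616362 -0.48170984  0.45320192] [-1.70067854e+02  6.14059454e-02  8.22026988e+00]
```

>>> {"api": "drive_tool", "payload": {"plan": [[0.7,[0.003,-0.02,0.05],0.7],[0.7,[0.003,-0.02,0.05],0],[0.7,[0.003,-0.02,0.05],0],[0.7,[0.002,-0.01,0.025],0],[0.7,[0,0,0],0]]}}

```text
time: 10.55
ee_pos: [0.0801, -0.507, 0.499]
tcp_rot: [-178.1, 0.1, 8.9]
wrist_force: [0.6, 0.4, 0.2]
opening: 0.0597
```

Run:
```python
from h import *
o=monitor.get_obs(); print(o['time'],o['q'],o['ee_pos'],o['tcp_rot'])
```

```text
10.55 [-8.09932220e+01  2.00050677e+01  5.85257826e+01  1.30466499e+02
 -5.37991361e-02  9.00696865e+01] [ 0.08011475 -0.50701504  0.49903852] [-1.78054282e+02  5.61341979e-02  8.93895837e+00]
```

>>> {"api": "drive_tool", "payload": {"plan": [[0.7,[0.002,-0.016,0.042],0],[0.7,[0,0,0],0]]}}

```text
time: 10.8
ee_pos: [0.0802, -0.5115, 0.5106]
tcp_rot: [-180.0, 0.1, 8.9]
wrist_force: [-0.6, -0.4, -0.8]
opening: 0.0597
```

Run:
```python
from h import *
for i in range(1): o=monitor.get_obs(); print(o['time'],o['q'],o['ee_pos'],o['tcp_rot'],o['q'][1]-o['q'][2]+o['q'][3])
```

```text
10.8 [-8.10530063e+01  2.04080411e+01  6.08671960e+01  1.30472550e+02
 -5.99795527e-02  9.00100371e+01] [ 0.08024237 -0.51145203  0.51055146] [-1.79986615e+02  5.99818968e-02  8.93697061e+00] 90.01339549169856
```

The tool is vertical again (-180.0, 0.06). Now to the cover's gland, turning the right way (yaw increasing to 174).

>>> {"api": "drive_tool", "payload": {"plan": [[0.7,[0.015,0.015,-0.03],10],[0.7,[0.03,0.025,-0.03],10],[0.7,[0.03,0.025,-0.03],10],[0.7,[0.03,0.025,-0.03],10],[0.7,[0.03,0.025,-0.03],10],[0.7,[0.03,0.025,-0.02],10],[0.7,[0.03,0.025,-0.01],10],[0.7,[0.03,0.025,-0.01],10]]}}

```text
time: 11.8
ee_pos: [0.3044, -0.3217, 0.322]
tcp_rot: [-179.9, -0.0, 88.4]
wrist_force: [0.5, -0.5, 0.2]
opening: 0.0599
```

Run:
```python
from h import *
for i in range(1): o=monitor.get_obs(); print(o['time'],o['q'],o['ee_pos'],o['tcp_rot'],o['q'][1]-o['q'][2]+o['q'][3])
```

```text
11.8 [-4.65669153e+01 -7.33024857e+00  5.76006464e+00  1.03178005e+02
 -2.65886617e-02  4.50324124e+01] [ 0.30442142 -0.32172202  0.3220303 ] [-1.79919167e+02 -4.31608294e-02  8.84006622e+01] 90.08769194705908
```

>>> {"api": "drive_tool", "payload": {"plan": [[0.7,[0.03,0.03,-0.02],10],[0.7,[0.035,0.03,-0.02],10],[0.7,[0.035,0.03,-0.02],10],[0.7,[0.035,0.03,-0.02],10],[0.7,[0.035,0.03,-0.02],10],[0.7,[0.035,0.03,-0.02],10],[0.7,[0.035,0.03,-0.02],10],[0.7,[0.02,0.02,-0.02],10],[0.7,[0.0,0.0,-0.02],5],[0.7,[0,0,0],0]]}}

```text
time: 13.05
ee_pos: [0.5624, -0.0926, 0.1409]
tcp_rot: [180.0, -0.3, 173.1]
wrist_force: [-0.3, -0.1, 0.6]
opening: 0.0599
```

Run:
```python
from h import *
p,d,o=snap('wrist','w7'); print(o['time'],o['ee_pos'],o['tcp_rot'],o['q'],o['opening'])
```

```text
13.05 [ 0.56244794 -0.09260824  0.14089684] [179.96726857  -0.25158684 173.07416893] [-9.36013731e+00  7.18600594e+00  5.22302669e-02  8.31189743e+01
  2.20160621e-02 -2.43428293e+00] 0.05992700477125889
```

View pics/w7.png

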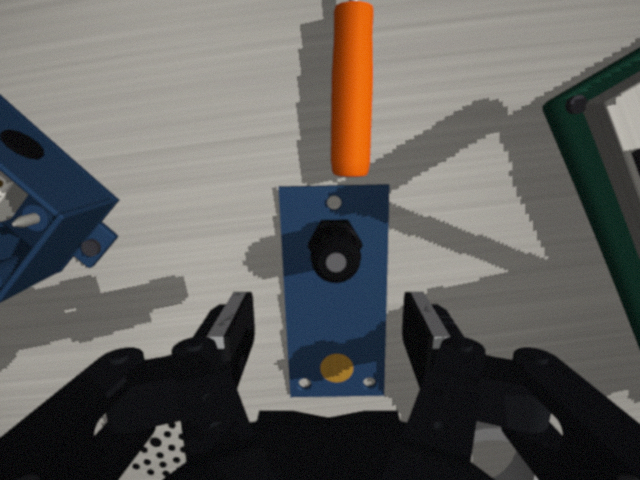

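The gland's top is at (336,263), the blank at (337,368), and the holes at (334,203), (304,383) and (370,382). I'll check the pose again from this near view.

Run:
```python
from h import *
p,d,ee,rot=load('w7'); C=cam('wrist',ee,rot)
g=onplane(C,[(336,263)],.048)[0]; b=onplane(C,[(337,368)],.004)[0]; H=onplane(C,[(334,203),(304,383),(370,382)],.003)
print(g,b,'\n',H,bydepth(C,[(336,263)],d))
m=(H[1]+H[2])/2; e=(m-H[0])[:2]; print(np.linalg.norm(e),np.degrees(np.arctan2(e[1],e[0])),np.linalg.norm(H[1]-H[2]))
c=(m+H[0])[:2]/2; t=np.arctan2(e[1],e[0]); print('gland from holes',c-.045*np.array([np.cos(t),np.sin(t)]))
```

```text
[ 0.56752429 -0.08863969  0.048     ] [ 0.66942602 -0.09883699  0.004     ] 
 [[ 0.53934591 -0.08578669  0.003     ]
 [ 0.68070613 -0.12669049  0.003     ]
 [ 0.68627463 -0.07420151  0.003     ]] [[ 0.56757794 -0.08864272  0.04784452]]
0.1448879648621552 -5.806941735623133 0.05278352953323615
gland from holes [ 0.56664907 -0.08856339]
```

>>> {"api": "drive_tool", "payload": {"plan": [[0.7,[0.0046,0.004,-0.02],1],[0.7,[0,0,-0.03],0],[0.7,[0,0,-0.025],0],[0.7,[0,0,-0.015],0],[0.7,[0,0,-0.013],0],[0.7,[0,0,0],0],[0.3,[0,0,0],0],[0.3,[0,0,0],0]], "grip_force": 60}}

```text
time: 14.1
ee_pos: [0.5694, -0.0893, 0.042]
tcp_rot: [180.0, 0.2, 174.1]
wrist_force: [0.2, 0.1, -1.4]
opening: 0.0277
```

Run:
```python
from h import *
p,d,o=snap('wrist','w8'); print(o['time'],o['ee_pos'],o['tcp_rot'],o['wrist_force'],o['opening'])
```

```text
14.1 [ 0.56935945 -0.08928063  0.04201948] [1.79980443e+02 1.64932203e-01 1.74079713e+02] [ 0.20614778  0.10089098 -1.42807305] 0.027736090122179993
```

View pics/w8.png

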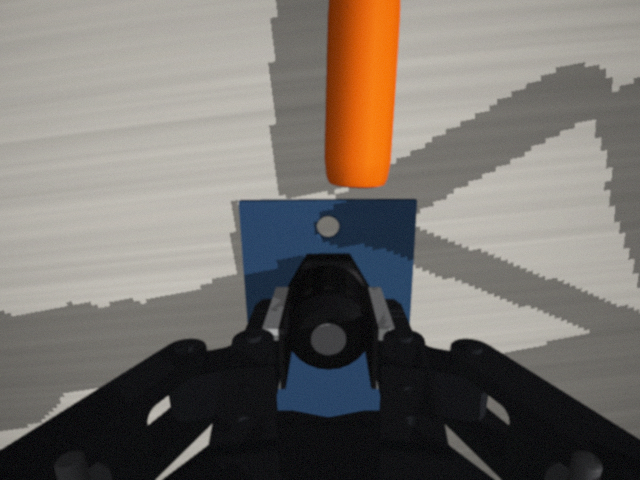

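>>> {"api": "drive_tool", "payload": {"plan": [[0.0,[0,0,0],0],[0.0,[0,0,0],0],[0.0,[0,0,0],0]], "grip_force": 70}}

```text
time: 14.52
ee_pos: [0.5693, -0.0893, 0.042]
tcp_rot: [180.0, 0.2, 174.1]
wrist_force: [-1.4, -0.0, 5.7]
opening: 0.0279
```

>>> {"api": "drive_tool", "payload": {"plan": [[0.0,[0,0,0.01],0],[0.0,[0,0,0.03],0],[0.0,[0,0,0.03],0],[0,[0,0,0.03],0],[0,[0,0,0],0]]}}

```text
time: 15.15
ee_pos: [0.5698, -0.0894, 0.1435]
tcp_rot: [180.0, 0.3, 174.1]
wrist_force: [-0.2, 1.0, -2.1]
opening: 0.0278
```

Run:
```python
from h import *
p,d,o=snap('wrist','w9'); print(o['time'],o['ee_pos'],o['tcp_rot'],o['wrist_force'],o['opening'])
p,d,o=snap('side','s9')
cv2.imwrite('pics/s9c.png',cv2.resize(p[130:330,190:420],None,fx=2.5,fy=2.5)[:,:,::-1])
```

```text
15.15 [ 0.56981653 -0.08939786  0.1434743 ] [179.99499053   0.30168585 174.0777156 ] [-0.21160248  1.03985577 -2.14559626] 0.027767794978669057
```

View pics/w9.png

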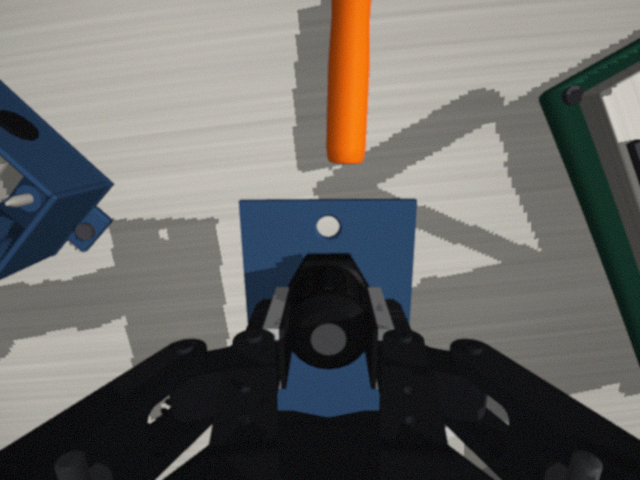

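View pics/s9c.png

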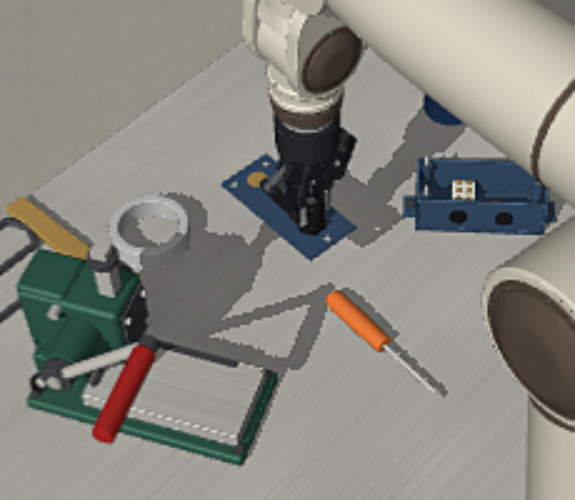

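The cover is held level: opening 27.8 mm, a hole at (328,227) and the gland at (328,338). I'll work out the held pose relative to the tool.

```bash
cat >> h.py <<'E'
def held(fn):
    """cover hole/edge in tool frame projected to world plane of the cover top (z=TCP-.038)"""
    p,d,ee,rot=load(fn); return p,d,ee,rot,cam('wrist',ee,rot)
E
python3 - <<'E'
from h import *
from scipy.spatial.transform import Rotation as R
p,d,ee,rot,C=held('w9')
T=R.from_euler('xyz',rot,degrees=True)
tt=lambda P:T.inv().apply(P-ee)*1000
s=p[215:240,315:342].min(2)>150; y,x=np.nonzero(s); hp=(315+x.mean(),215+y.mean()); print(hp)
print('hole',tt(onplane(C,[hp],ee[2]-.040)))
print('gland top',tt(onplane(C,[(328,339)],ee[2]+.006)),tt(bydepth(C,[(328,339)],d)))
print('edge L,R',tt(onplane(C,[(240,200),(416,200)],ee[2]-.038)),'sides',tt(onplane(C,[(247,320),(411,320)],ee[2]-.038)))
E
```

```text
(np.float64(327.45482866043614), np.float64(225.78504672897196))
hole [[30.75613671 -0.4481332  39.83857026]]
gland top [[ 2.23774903 -0.24499762 -6.0118874 ]] [[ 1.59175234 -0.24609223 -4.91660935]]
edge L,R [[ 42.55210745 -37.45272647  37.77319594]
 [ 42.44462048  37.06493496  37.78027711]] sides [[-13.82903993 -37.97694812  38.07002279]
 [-13.94076675  38.36071807  38.07728541]]
```

>>> {"api": "drive_tool", "payload": {"plan": [[0,[-0.02,0.02,0.0],3],[0,[-0.03,0.035,0.0],6],[0,[-0.03,0.04,0.0],6],[0,[-0.03,0.04,0],6],[0,[-0.03,0.035,0],6],[0,[-0.0136,0.0185,0],3],[0,[0,0,0],0],[0,[0,0,0],0]]}}

```text
time: 16.25
ee_pos: [0.4151, 0.0989, 0.1399]
tcp_rot: [180.0, -0.0, -156.0]
wrist_force: [0.5, -0.2, -1.3]
opening: 0.028
```

```bash
cat >> h.py <<'E'
PO=np.array([0.6146,0.1819]); PY=24.0
def topress(w,yaw=PY):
    t=np.radians(yaw); e=np.array([[np.cos(t),np.sin(t)],[-np.sin(t),np.cos(t)]]); return e@(np.asarray(w)[:2]-PO)*1000
def st():
    o=monitor.get_obs(); print('t',round(o['time'],2),'ee',np.round(o['ee_pos'],4),'rot',np.round(o['tcp_rot'],2),'F',np.round(o['wrist_force'],1),'open',round(o['opening'],4),'press',np.round(topress(o['ee_pos']),1)); return o
E
python3 - <<'E'
from h import *
st(); snap('wrist','w10')
E
```

```text
t 16.25 ee [0.4151 0.0989 0.1399] rot [ 179.98   -0.   -155.96] F [ 0.5 -0.2 -1.3] open 0.028 press [-216.     5.4]
```

View pics/w10.png

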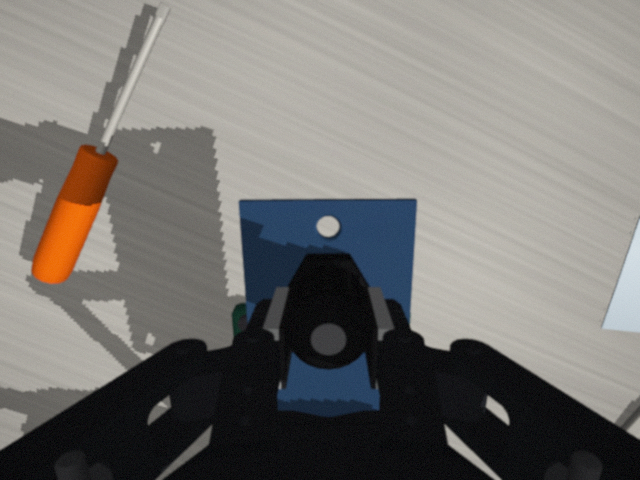

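>>> {"api": "drive_tool", "payload": {"plan": [[0,[0.02,0.009,-0.01],0],[0,[0.0175,0.007,-0.02],0],[0,[0,0,-0.015],0],[0,[0,0,-0.007],0],[0,[0,0,0],0],[0,[0,0,0],0]]}}

```text
time: 17.05
ee_pos: [0.4527, 0.1152, 0.0895]
tcp_rot: [180.0, 0.1, -155.9]
wrist_force: [-0.0, -0.1, -1.1]
opening: 0.0281
```

Run:
```python
from h import *
st(); p,d,o=snap('side','s11')
cv2.imwrite('pics/s11c.png',cv2.resize(p[200:340,180:340],None,fx=4,fy=4,interpolation=cv2.INTER_CUBIC)[:,:,::-1])
```

```text
t 17.05 ee [0.4527 0.1152 0.0895] rot [ 1.7999e+02  1.2000e-01 -1.5593e+02] F [-0.  -0.1 -1.1] open 0.0281 press [-175.1    4.9]
```

View pics/s11c.png

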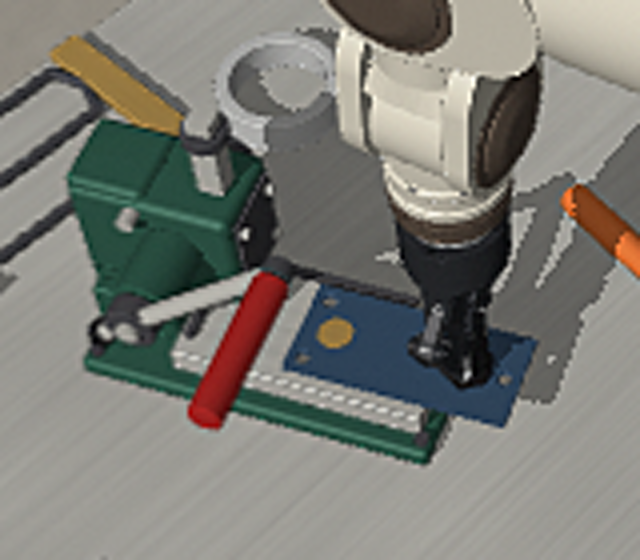

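The cover is over the table, clear of the fence and not yet under the head. I'll lower it to contact.

>>> {"api": "drive_tool", "payload": {"plan": [[0,[0,0,-0.004],0],[0,[0,0,-0.002],0],[0,[0,0,-0.001],0],[0,[0,0,0],0]]}}

```text
time: 17.6
ee_pos: [0.4525, 0.1153, 0.082]
tcp_rot: [180.0, 0.1, -155.9]
wrist_force: [-2.3, -0.8, 2.3]
opening: 0.028
```

Run:
```python
from h import *
st()
```

```text
t 17.6 ee [0.4525 0.1153 0.082 ] rot [ 1.7998e+02  6.0000e-02 -1.5592e+02] F [-2.3 -0.8  2.3] open 0.028 press [-175.1    5.1]
```

>>> {"api": "drive_tool", "payload": {"plan": [[0,[0.0113,0.0041,0],0],[0,[0.0113,0.0041,0],0],[0,[0.0113,0.0041,0],0],[0,[0.0113,0.0042,0],0],[0,[0.0112,0.0042,0],0],[0,[0,0,0],0]]}}

```text
time: 18.35
ee_pos: [0.5108, 0.1367, 0.082]
tcp_rot: [180.0, 0.2, -155.9]
wrist_force: [3.0, 0.2, 3.5]
opening: 0.0275
```

Run:
```python
from h import *
st(); snap('wrist','w12');p,d,o=snap('top','t12')
cv2.imwrite('pics/t12c.png',cv2.resize(p[130:280,160:310],None,fx=4,fy=4,interpolation=cv2.INTER_CUBIC)[:,:,::-1])
p,d,o=snap('side','s12')
cv2.imwrite('pics/s12c.png',cv2.resize(p[200:340,180:340],None,fx=4,fy=4,interpolation=cv2.INTER_CUBIC)[:,:,::-1])
```

```text
t 18.35 ee [0.5108 0.1367 0.082 ] rot [ 1.7999e+02  1.7000e-01 -1.5591e+02] F [3.  0.2 3.5] open 0.0275 press [-113.2    0.9]
```

View pics/w12.png

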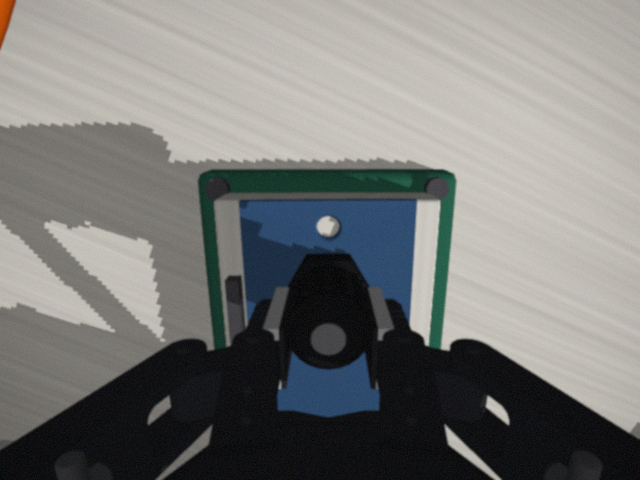

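View pics/s12c.png

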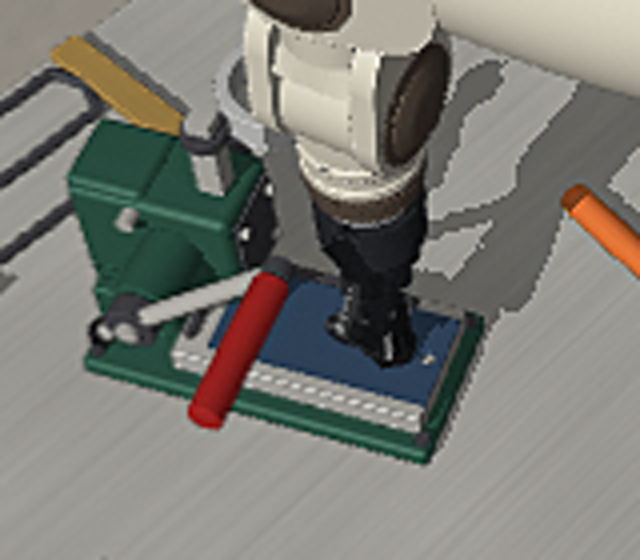

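Flat on the table, 12 mm short of the stop. I'll measure the gaps to the fence and table edges in the wrist view.

Run:
```python
from h import *
p,d,ee,rot=load('w12'); C=cam('wrist',ee,rot)
cv2.imwrite('pics/w12c.png',cv2.resize(p[165:350,195:300],None,fx=5,fy=3.2,interpolation=cv2.INTER_CUBIC)[:,:,::-1])
cv2.imwrite('pics/w12d.png',cv2.resize(p[165:350,360:465],None,fx=5,fy=3.2,interpolation=cv2.INTER_CUBIC)[:,:,::-1])
```

```text
(no output)
```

View pics/w12c.png

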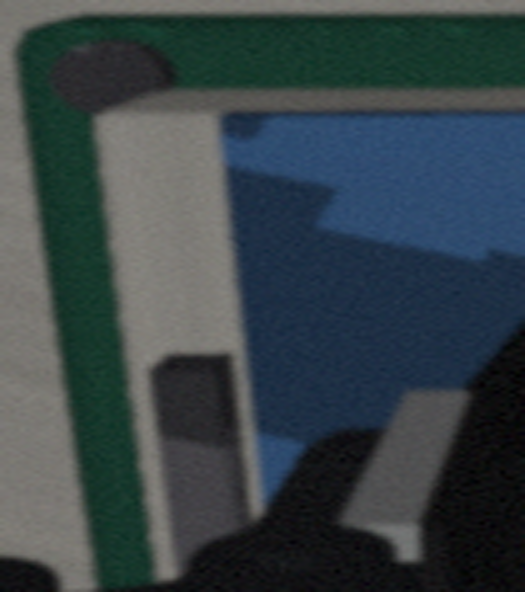

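View pics/w12d.png

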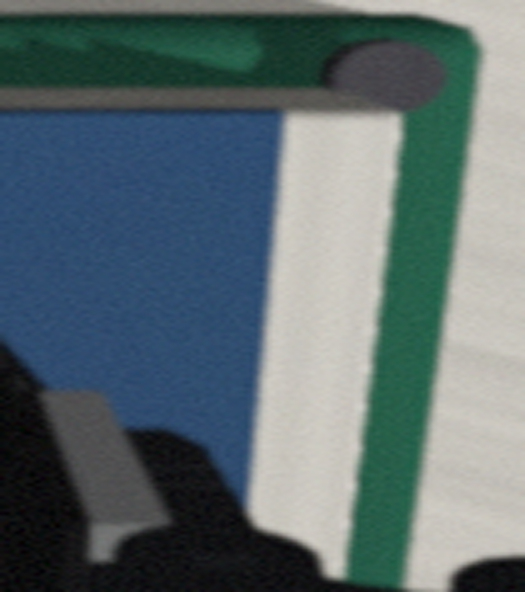

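The cover is centred to about +0.2 mm and parallel to the table, with about 1.7 mm to the fence. I'll push on towards the stop.

>>> {"api": "drive_tool", "payload": {"plan": [[0,[0.0047,0.0015,0],0],[0,[0.0045,0.002,0],0],[0,[0,0,0],0],[0,[0.0009,0.0004,0],0],[0,[0,0,0],0]]}}

```text
time: 19.12
ee_pos: [0.5182, 0.1395, 0.082]
tcp_rot: [180.0, -0.1, -155.9]
wrist_force: [-5.7, -3.0, 8.8]
opening: 0.0281
```

Run:
```python
from h import *
st()
```

```text
t 19.12 ee [0.5182 0.1395 0.082 ] rot [ 1.7998e+02 -6.0000e-02 -1.5593e+02] F [-5.7 -3.   8.8] open 0.0281 press [-105.3    0.5]
```

>>> {"api": "drive_tool", "payload": {"plan": [[0,[0.0014,0.0006,0.0003],0],[0,[0,0,0],0]]}}

```text
time: 19.38
ee_pos: [0.5199, 0.1402, 0.082]
tcp_rot: [180.0, -0.0, -155.9]
wrist_force: [-3.2, -1.4, 4.8]
opening: 0.0277
```

Run:
```python
from h import *
st(); snap('wrist','w13')
p,d,o=snap('side','s13')
cv2.imwrite('pics/s13c.png',cv2.resize(p[200:340,180:340],None,fx=4,fy=4,interpolation=cv2.INTER_CUBIC)[:,:,::-1])
```

```text
t 19.38 ee [0.5199 0.1402 0.082 ] rot [ 1.7998e+02 -3.0000e-02 -1.5593e+02] F [-3.2 -1.4  4.8] open 0.0277 press [-103.5    0.4]
```

View pics/w13.png

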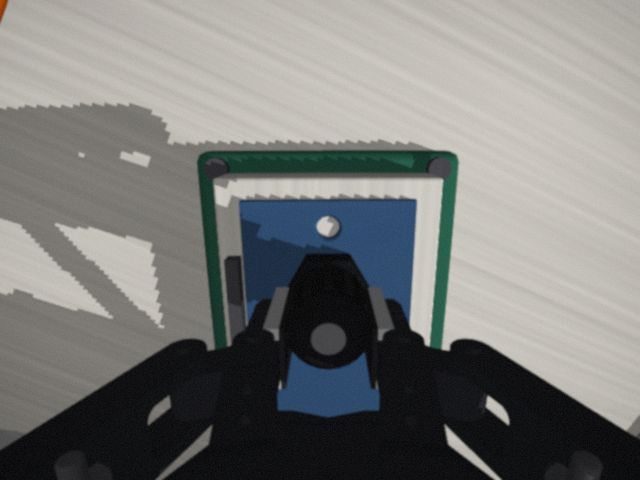

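View pics/s13c.png

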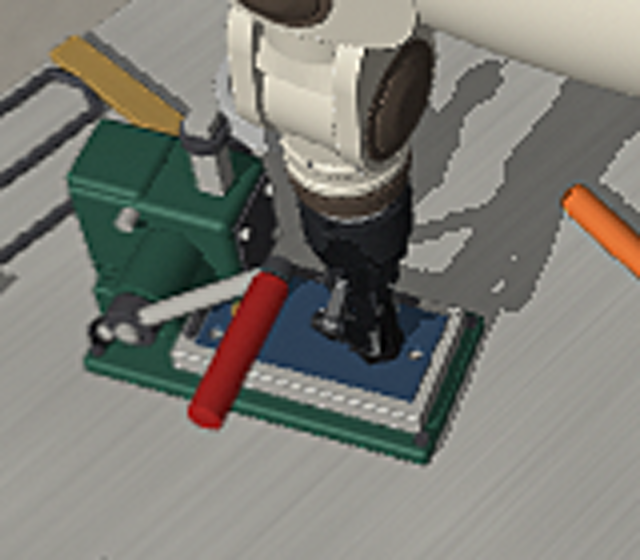

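Run:
```python
from h import *
p,d,ee,rot=load('w13'); C=cam('wrist',ee,rot)
g=cv2.cvtColor(p,cv2.COLOR_RGB2GRAY).astype(float)
col=g[150:215,290:300].mean(1); print([(150+i,int(v)) for i,v in enumerate(col)][10:58])
for r in (177,178,179,180): print(r,topress(onplane(C,[(328,r)],.04)[0]))
print('cover edge',topress(onplane(C,[(328,199.5)],.044)[0]))
```

```text
[(160, 45), (161, 46), (162, 45), (163, 44), (164, 46), (165, 45), (166, 46), (167, 45), (168, 45), (169, 46), (170, 45), (171, 48), (172, 58), (173, 73), (174, 83), (175, 87), (176, 90), (177, 107), (178, 136), (179, 165), (180, 181), (181, 191), (182, 195), (183, 196), (184, 196), (185, 196), (186, 196), (187, 196), (188, 195), (189, 196), (190, 196), (191, 196), (192, 196), (193, 196), (194, 196), (195, 190), (196, 176), (197, 156), (198, 125), (199, 87), (200, 60), (201, 60), (202, 71), (203, 73), (204, 73), (205, 73), (206, 72), (207, 73)]
177 [-155.1845435     0.43281425]
178 [-154.75954162    0.43273337]
179 [-154.33397523    0.43265238]
180 [-153.90784244    0.4325713 ]
cover edge [-146.16190576    0.4272272 ]
```

The table's front edge shows at -154.6 and the cover's edge at -146.2, so about 3 mm remain to the stop.

>>> {"api": "drive_tool", "payload": {"plan": [[0,[0.0018,0.0006,0.0003],0],[0,[0.0009,0.0004,0],0],[0,[0,0,0],0]]}}

```text
time: 19.85
ee_pos: [0.5224, 0.1411, 0.082]
tcp_rot: [180.0, -0.1, -155.9]
wrist_force: [-5.8, -3.0, 5.2]
opening: 0.0276
```

Run:
```python
from h import *
st()
```

```text
t 19.85 ee [0.5224 0.1411 0.082 ] rot [ 1.7998e+02 -7.0000e-02 -1.5593e+02] F [-5.8 -3.   5.2] open 0.0276 press [-100.8    0.3]
```

>>> {"api": "drive_tool", "payload": {"plan": [[0,[0.0008,0.0001,0.0],0],[0,[0,0,0],0]]}}

```text
time: 20.1
ee_pos: [0.5224, 0.1412, 0.082]
tcp_rot: [179.9, -0.2, -155.9]
wrist_force: [-10.6, -3.7, 7.8]
opening: 0.028
```

Run:
```python
from h import *
st(); 
p,d,o=snap('wrist','w14'); C=cam('wrist',o['ee_pos'],o['tcp_rot'])
g=cv2.cvtColor(p,cv2.COLOR_RGB2GRAY).astype(float)
col=g[140:215,290:300].mean(1); dd=np.diff(col); k=140+np.argmax(dd[:45])+.5; k2=140+45+np.argmin(dd[45:])+.5; print(k,k2)
a=topress(onplane(C,[(328,k)],.04)[0]); b=topress(onplane(C,[(328,k2)],.044)[0]); print(a,b,b-a)
cv2.imwrite('pics/w14c.png',cv2.resize(p[140:350,190:470],None,fx=2.8,fy=2.8,interpolation=cv2.INTER_CUBIC)[:,:,::-1])
```

```text
t 20.1 ee [0.5224 0.1412 0.082 ] rot [ 1.7995e+02 -1.6000e-01 -1.5592e+02] F [-10.6  -3.7   7.8] open 0.028 press [-100.8    0.3]
171.5 198.5
[-154.87804946    0.26457465] [-143.94389934    0.25789021] [ 1.09341501e+01 -6.68444506e-03]
```

View pics/w14c.png

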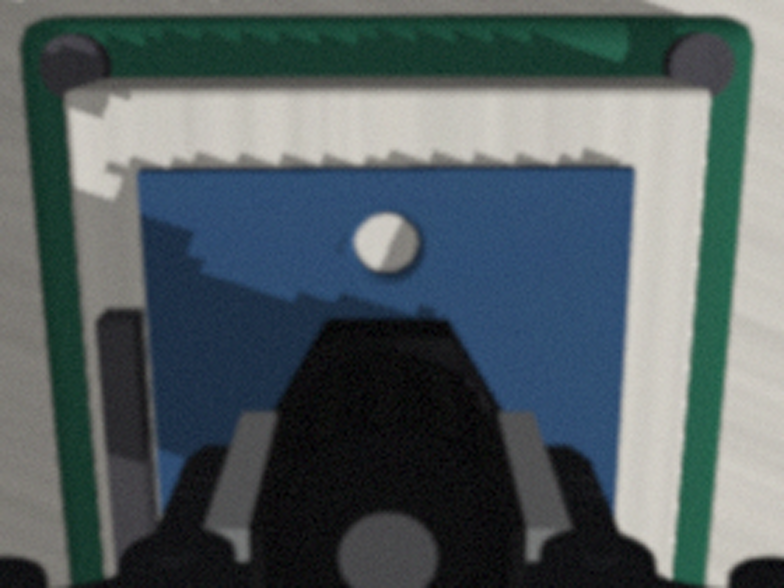

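The cover is against the stop: force rose to 11 N with no further motion, and the front margin is 11 mm. It is within about 0.5 mm of the punch axis laterally. I'll relax slightly, release and lift.

>>> {"api": "drive_tool", "payload": {"plan": [[0,[-0.0006,-0.0002,0.0],0],[0,[0,0,0],0],[0.5,[0,0,0],0],[0.65,[0,0,0],0],[0.65,[0,0,0],0],[0.65,[0,0,0.005],0],[0.65,[0,0,0.02],0],[0.65,[-0.01,-0.005,0.03],0],[0.65,[0,0,0.02],0],[0.65,[0,0,0],0]]}}

```text
time: 21.4
ee_pos: [0.5142, 0.1366, 0.1591]
tcp_rot: [-180.0, 0.2, -155.9]
wrist_force: [-0.2, 0.3, -0.1]
opening: 0.0553
```

Run:
```python
from h import *
st(); snap('wrist','w15')
p,d,o=snap('side','s15')
cv2.imwrite('pics/s15c.png',cv2.resize(p[200:340,180:340],None,fx=4,fy=4,interpolation=cv2.INTER_CUBIC)[:,:,::-1])
```

```text
t 21.4 ee [0.5142 0.1366 0.1591] rot [-179.99    0.25 -155.92] F [-0.2  0.3 -0.1] open 0.0553 press [-110.1   -0.6]
```

View pics/w15.png

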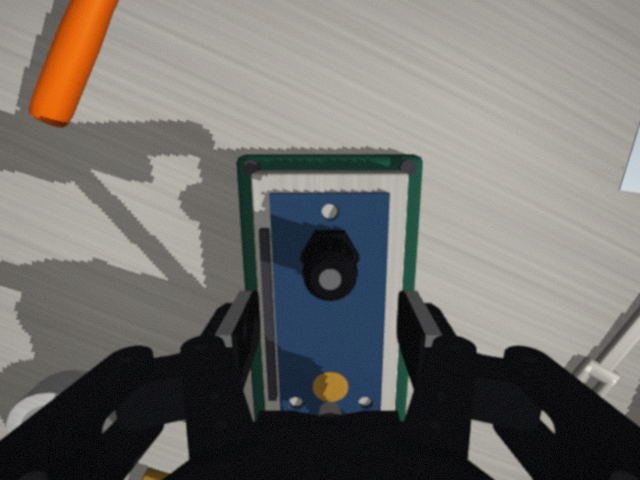

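View pics/s15c.png

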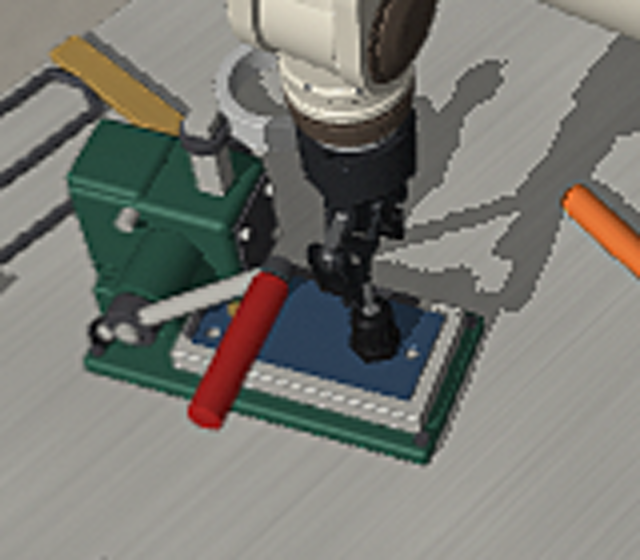

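The gland is at (330,279), the blank at (331,387) and the punch tip at about (330,410). I'll check positions in the press frame.

Run:
```python
from h import *
p,d,ee,rot=load('w15'); C=cam('wrist',ee,rot)
print('gland',topress(onplane(C,[(330,279)],.088)[0]),'blank',topress(onplane(C,[(331,387)],.044)[0]))
H=onplane(C,[(329.5,211.5),(296,401),(365,401)],.043); print([topress(x) for x in H])
print('fence edge',[topress(onplane(C,[q],.043)[0]) for q in [(270,240),(276,390)]])
C2=cam('top'); P3=lambda x,y:PO+np.array([np.cos(np.radians(PY))*x-np.sin(np.radians(PY))*y,np.sin(np.radians(PY))*x+np.cos(np.radians(PY))*y])/1000
for n,q in [('grip up',(-95,158)),('gripdown',(-124,158)),('mid',(-136,158))]: print(n,P3(*q))
t=cam('top'); p,d,_,_=load('top0'); h=cv2.cvtColor(p,cv2.COLOR_RGB2HSV); m=((h[:,:,0]<8)|(h[:,:,0]>172))&(h[:,:,1]>150); m[:,:140]=0;m[:,205:]=0;m[:215]=0;m[260:]=0
y,x=np.nonzero(m); print('grip px',x.mean(),y.mean(),onplane(t,[(x.mean(),y.mean())],.268), len(x))
```

```text
gland [-103.26038349    0.49090807] blank [-0.20634792  1.62261263]
[array([-131.24738194,    0.37981813]), array([ 13.04918493, -24.53764085]), array([13.08264878, 27.12039754])]
fence edge [array([-112.3617416 ,  -38.35475211]), array([  3.29037639, -39.11308032])]
grip up [0.46354879 0.2876002 ]
gripdown [0.43705597 0.27580484]
mid [0.42609343 0.270924  ]
grip px 172.7515923566879 239.3343949044586 [[0.46224899 0.28739937 0.268     ]] 314
```

The blank is at press x ≈ -0.2 mm and about 0.5–1 mm from the axis, so it's placed. Next is the lever. I'll rise clear, shut the gripper and go above the grip at (0.463,0.287).

>>> {"api": "drive_tool", "payload": {"plan": [[0.65,[-0.01,-0.004,0.03],0],[0,[-0.02,-0.01,0.05],0],[0,[-0.02,-0.01,0.05],0],[0,[0,0,0.04],0],[0,[0,0.03,0.0],0],[0,[0,0.05,0],0],[0,[0,0.05,0],0],[0,[0,0.045,0.0],0],[0,[0,0,0],0],[0,[0,0,0],0]]}}

```text
time: 22.75
ee_pos: [0.4633, 0.2872, 0.3263]
tcp_rot: [-180.0, -0.0, -155.9]
wrist_force: [-0.3, 0.0, 0.3]
opening: -0.0005
```

Run:
```python
from h import *
st(); snap('wrist','w16')
```

```text
t 22.75 ee [0.4633 0.2872 0.3263] rot [-1.7999e+02 -5.0000e-02 -1.5589e+02] F [-0.3  0.   0.3] open -0.0005 press [-95.4 157.7]
```

View pics/w16.png

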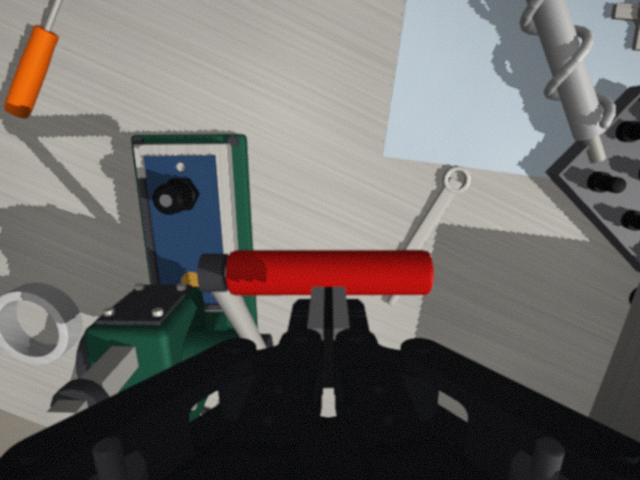

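The grip bar spans (228..433, 251..294), centred under the fingers. I'll verify its axis position.

Run:
```python
from h import *
p,d,ee,rot=load('w16'); C=cam('wrist',ee,rot)
q=onplane(C,[(330,272.5)],.270)[0]; print(q,topress(q)); b=bydepth(C,[(330,265),(330,272),(330,280)],d); print(b,[topress(x) for x in b])
q=onplane(C,[(330,251),(330,294)],.262); print([topress(x) for x in q])
```

```text
[0.46028521 0.28686759 0.27      ] [-98.27941456 158.65814317]
[[0.45642591 0.28513589 0.27076667]
 [0.45942478 0.28647158 0.2718138 ]
 [0.46280989 0.28797862 0.27311696]] [array([-102.50939874,  158.64587383]), array([-99.22652124, 158.64634299]), array([-95.52110283, 158.64623877])]
[array([-106.99184185,  158.68576555]), array([-83.12031077, 158.7312604 ])]
```

>>> {"api": "drive_tool", "payload": {"plan": [[0,[0,0,-0.02],0],[0,[0,0,-0.009],0],[0,[-0.0125,-0.0056,-0.0176],0],[0,[-0.0102,-0.0046,-0.0194],0],[0,[-0.0077,-0.0034,-0.0207],0],[0,[-0.0049,-0.0022,-0.0216],0],[0,[-0.0021,-0.0009,-0.0222],0],[0,[0.0007,0.0003,-0.0223],0],[0,[0,0,0],0]]}}

```text
time: 23.92
ee_pos: [0.4261, 0.27, 0.1743]
tcp_rot: [180.0, -0.0, -156.0]
wrist_force: [-5.3, -2.5, 8.5]
opening: -0.0
```

Run:
```python
from h import *
st(); p,d,o=snap('side','s17')
cv2.imwrite('pics/s17c.png',cv2.resize(p[190:350,160:340],None,fx=3.7,fy=3.7,interpolation=cv2.INTER_CUBIC)[:,:,::-1])
```

```text
t 23.93 ee [0.4261 0.27   0.1743] rot [ 1.7998e+02 -2.0000e-02 -1.5597e+02] F [-5.3 -2.5  8.5] open -0.0 press [-136.4  157.2]
```

View pics/s17c.png

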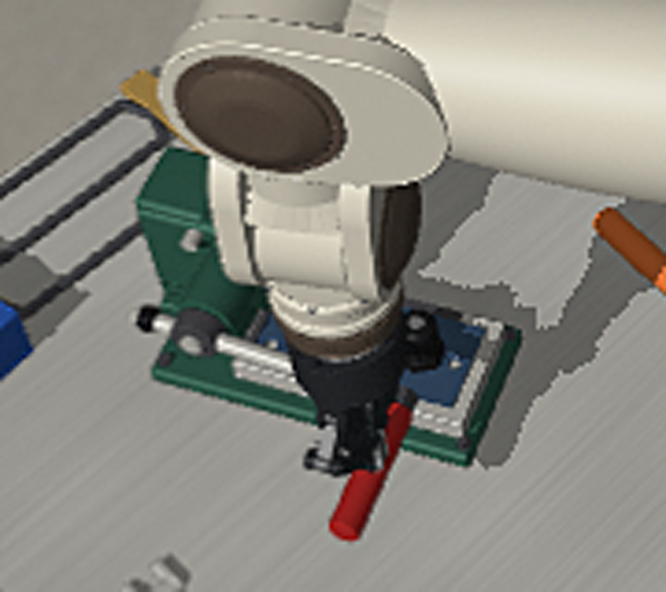

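The lever follows: it's about 48° down, with 8.5 N up on the tool. I'll continue to the stop.

>>> {"api": "drive_tool", "payload": {"plan": [[0,[0.0036,0.0016,-0.022],0],[0,[0.005,0.0022,-0.017],0],[0,[0.001,0.0004,-0.004],0],[0,[0,0,0],0]]}}

```text
time: 24.48
ee_pos: [0.4362, 0.2747, 0.1327]
tcp_rot: [180.0, 0.1, -156.0]
wrist_force: [-4.8, -1.5, 7.8]
opening: -0.0004
```

Run:
```python
from h import *
st()
```

```text
t 24.48 ee [0.4362 0.2747 0.1327] rot [ 1.7996e+02  7.0000e-02 -1.5596e+02] F [-4.8 -1.5  7.8] open -0.0004 press [-125.2  157.4]
```

>>> {"api": "drive_tool", "payload": {"plan": [[0,[0.0005,0.0002,-0.002],0],[0,[0.0003,0.0001,-0.002],0],[0,[0,0,0],0]]}}

```text
time: 24.85
ee_pos: [0.4373, 0.2752, 0.1292]
tcp_rot: [180.0, 0.1, -156.0]
wrist_force: [-3.7, -1.6, 8.1]
opening: -0.0001
```

Run:
```python
from h import *
st()
```

```text
t 24.85 ee [0.4373 0.2752 0.1292] rot [ 1.7995e+02  1.2000e-01 -1.5596e+02] F [-3.7 -1.6  8.1] open -0.0001 press [-124.1  157.3]
```

>>> {"api": "drive_tool", "payload": {"plan": [[0,[0.0003,0.0001,-0.002],0],[0,[0.0002,0.0001,-0.0015],0],[0,[0,0,0],0]]}}

```text
time: 25.22
ee_pos: [0.4376, 0.2754, 0.128]
tcp_rot: [179.9, 0.2, -156.0]
wrist_force: [-11.3, -5.5, 25.7]
opening: -0.0002
```

Run:
```python
from h import *
st()
```

```text
t 25.23 ee [0.4376 0.2754 0.128 ] rot [ 179.93    0.21 -155.96] F [-11.3  -5.5  25.7] open -0.0002 press [-123.7  157.4]
```

Force jumped to 26 N with the motion halted, so the lever is at its stop. I'll press slightly more to be sure, hold, and take a picture.

>>> {"api": "drive_tool", "payload": {"plan": [[0,[0,0,-0.001],0],[0,[0,0,0],0]]}}

```text
time: 25.48
ee_pos: [0.4377, 0.2754, 0.1278]
tcp_rot: [179.9, 0.2, -156.0]
wrist_force: [-13.3, -6.8, 32.1]
opening: -0.0
```

Run:
```python
from h import *
st(); p,d,o=snap('side','s18')
cv2.imwrite('pics/s18c.png',cv2.resize(p[190:350,160:340],None,fx=3.7,fy=3.7,interpolation=cv2.INTER_CUBIC)[:,:,::-1])
```

```text
t 25.48 ee [0.4377 0.2754 0.1278] rot [ 179.92    0.25 -155.96] F [-13.3  -6.8  32.1] open -0.0 press [-123.6  157.4]
```

View pics/s18c.png

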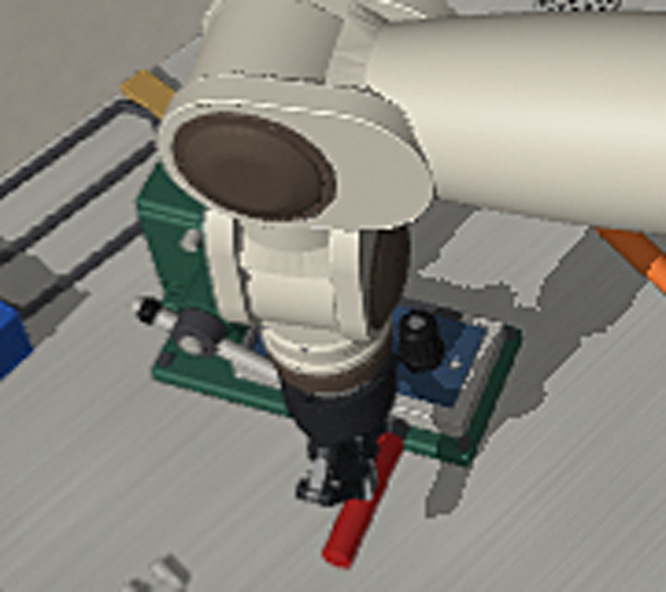

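The lever is held at its stop with 32 N up. I'll let it back up under control along its arc, then lift clear.

>>> {"api": "drive_tool", "payload": {"plan": [[0,[0,0,0.004],0],[0,[-0.0063,-0.0028,0.0212],0],[0,[-0.0036,-0.0016,0.022],0],[0,[-0.0007,-0.0003,0.0223],0],[0,[0.0021,0.0009,0.0222],0],[0,[0.0049,0.0022,0.0216],0],[0,[0.0077,0.0034,0.0207],0],[0,[0.0102,0.0046,0.0194],0],[0,[0.0125,0.0056,0.0186],0],[0,[0,0,0.03],0]]}}

```text
time: 26.78
ee_pos: [0.465, 0.2872, 0.3253]
tcp_rot: [180.0, -0.0, -156.0]
wrist_force: [-0.6, 0.5, -0.2]
opening: -0.0001
```

>>> {"api": "drive_tool", "payload": {"plan": [[0.2,[0,-0.02,0.01],0],[0.65,[0,-0.05,0],0],[0.65,[0,-0.05,0],0],[0.65,[0,-0.03,0],0],[0.65,[0,0,0],0]]}}

```text
time: 27.4
ee_pos: [0.4639, 0.1349, 0.3354]
tcp_rot: [-180.0, 0.1, -156.1]
wrist_force: [-0.4, -0.7, -0.1]
opening: 0.0555
```

Run:
```python
from h import *
st(); snap('wrist','w19');p,d,o=snap('side','s19')
cv2.imwrite('pics/s19c.png',cv2.resize(p[190:350,160:340],None,fx=3.7,fy=3.7,interpolation=cv2.INTER_CUBIC)[:,:,::-1])
```

```text
t 27.4 ee [0.4639 0.1349 0.3354] rot [-1.8000e+02  9.0000e-02 -1.5613e+02] F [-0.4 -0.7 -0.1] open 0.0555 press [-156.7   18.4]
```

View pics/s19c.png

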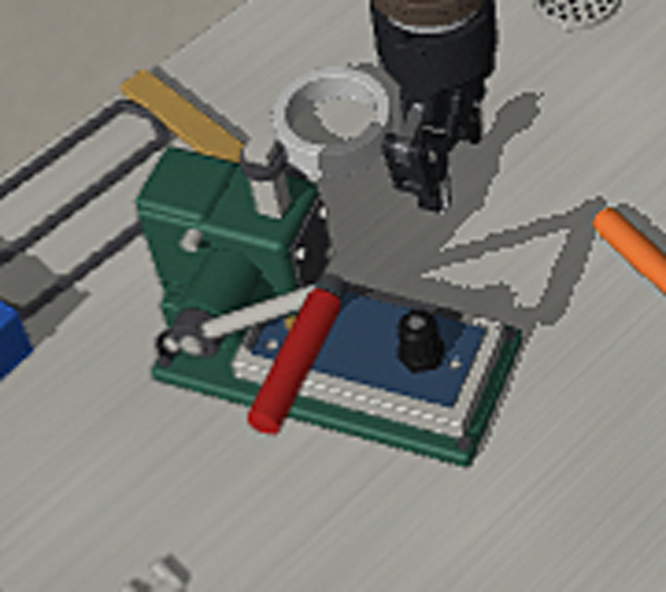

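View pics/w19.png

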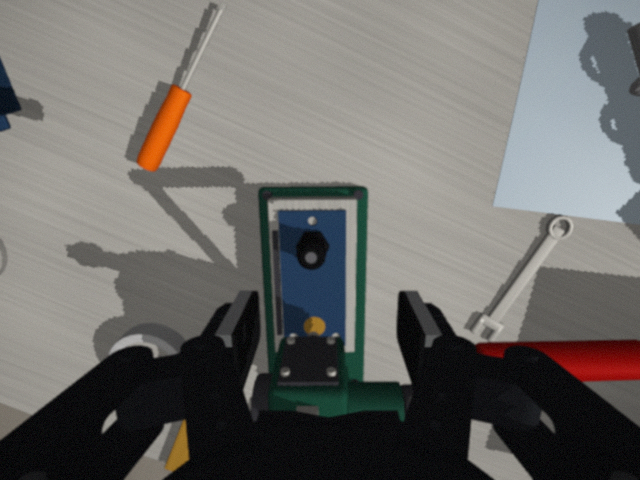

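The lever is fully up again and the cover lies in place; the gland is at (311,257). I'll measure it for the regrasp.

Run:
```python
from h import *
p,d,ee,rot=load('w19'); C=cam('wrist',ee,rot)
g=onplane(C,[(311,257)],.088)[0]; b=onplane(C,[(314.5,325)],.044)[0]; print('gland',g,topress(g),'blank',b,topress(b),'hole',topress(onplane(C,[(312,220)],.043)[0]))
print('before', onplane(cam('wrist',*load('w15')[2:]),[(330,279)],.088))
```

```text
gland [0.51936794 0.14038827 0.088     ] [-103.883153      0.81151891] blank [0.61198313 0.18238742 0.044     ] [-2.19237833  1.50965896] hole [-132.48430253    0.46177883]
before [[0.52006734 0.14034775 0.088     ]]
```

>>> {"api": "drive_tool", "payload": {"plan": [[0.65,[0.02,0.002,-0.04],0],[0.65,[0.02,0.002,-0.05],0],[0.65,[0.016,0.001,-0.05],0],[0.65,[0,0,-0.04],0],[0.65,[0,0,-0.03],0],[0.65,[0,0,0],0]]}}

```text
time: 28.25
ee_pos: [0.5189, 0.143, 0.1226]
tcp_rot: [179.9, -0.2, -155.9]
wrist_force: [-0.9, 0.3, 0.9]
opening: 0.0554
```

Run:
```python
from h import *
st(); snap('wrist','w20')
```

```text
t 28.25 ee [0.5189 0.143  0.1226] rot [ 179.93   -0.21 -155.86] F [-0.9  0.3  0.9] open 0.0554 press [-103.3    3.4]
```

View pics/w20.png

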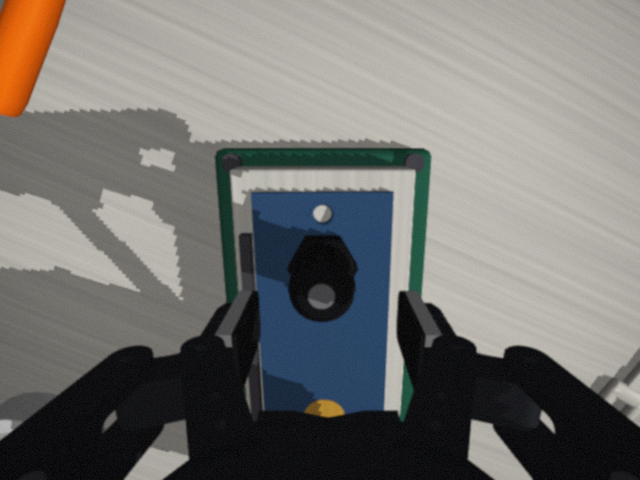

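>>> {"api": "drive_tool", "payload": {"plan": [[0.65,[0.0012,-0.0027,-0.015],0],[0.65,[0,0,-0.015],0],[0.65,[0,0,-0.011],0],[0.65,[0,0,0],0],[0.4,[0,0,0],0],[0,[0,0,0],0],[0,[0,0,0],0],[0,[0,0,0],0]], "grip_force": 70}}

```text
time: 29.3
ee_pos: [0.5218, 0.14, 0.0849]
tcp_rot: [180.0, 0.1, -155.9]
wrist_force: [-2.1, -0.5, 6.3]
opening: 0.0277
```

Run:
```python
from h import *
st()
```

```text
t 29.3 ee [0.5218 0.14   0.0849] rot [ 1.7999e+02  1.2000e-01 -1.5592e+02] F [-2.1 -0.5  6.3] open 0.0277 press [-101.8   -0.5]
```

>>> {"api": "drive_tool", "payload": {"plan": [[0,[0,0,0.004],0],[0,[-0.009,-0.003,0],0],[0,[-0.0185,-0.0075,0],0],[0,[-0.019,-0.0085,0],0],[0,[-0.019,-0.0085,0],0],[0,[-0.019,-0.0085,0],0],[0,[0,0,0.02],0],[0,[0,0,0.03],0],[0,[0,0,0.03],0],[0,[0,0,0],0]]}}

```text
time: 30.55
ee_pos: [0.4376, 0.1041, 0.1699]
tcp_rot: [-180.0, 0.2, -155.9]
wrist_force: [-0.0, -0.7, -1.5]
opening: 0.0275
```

Run:
```python
from h import *
from scipy.spatial.transform import Rotation as R
st(); snap('wrist','w21')
p,d,ee,rot,C=held('w21')
T=R.from_euler('xyz',rot,degrees=True)
tt=lambda P:T.inv().apply(P-ee)*1000
s=p[205:250,310:346].min(2)>150; y,x=np.nonzero(s); hp=(310+x.mean(),205+y.mean()); print(hp,len(x))
print('hole',tt(onplane(C,[hp],ee[2]-.043)))
```

```text
t 30.55 ee [0.4376 0.1041 0.1699] rot [-179.98    0.25 -155.92] F [-0.  -0.7 -1.5] open 0.0275 press [-193.4    0.9]
(np.float64(327.1010101010101), np.float64(225.64309764309763)) 297
hole [[30.11378323 -0.39601771 42.87069239]]
```

View pics/w21.png

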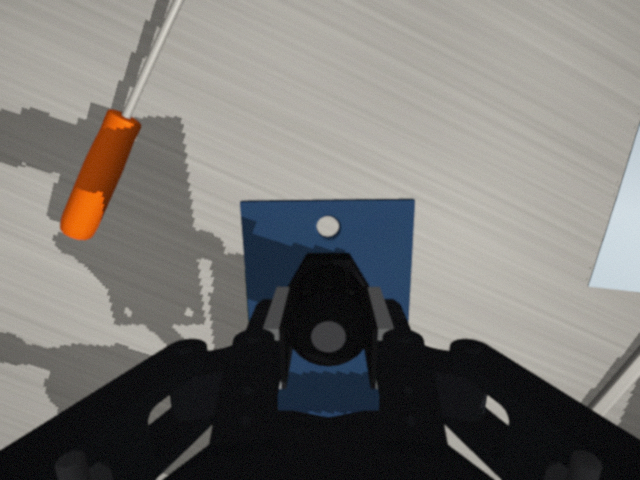

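Run:
```python
from h import *
from scipy.spatial.transform import Rotation as R
for fn,off in (('w9',.038),('w13',.038),('w21',.041)):
    p,d,ee,rot,C=held(fn); T=R.from_euler('xyz',rot,degrees=True); tt=lambda P:T.inv().apply(P-ee)*1000
    h=cv2.cvtColor(p,cv2.COLOR_RGB2HSV); m=(h[:,:,0]>95)&(h[:,:,0]<125)&(h[:,:,1]>110)
    E=[]
    for c in range(250,405,5):
        r=185+np.argmax(m[185:215,c]); E.append((c,r-.5))
    q=tt(onplane(C,E,ee[2]-off)); k=np.polyfit(q[:,1],q[:,0],1); print(fn,'near edge yaw',np.degrees(np.arctan(k[0])),'x at y0',k[1])
    for side in (0,1):
        E=[]
        for r in range(210,300,5):
            cs=np.nonzero(m[r,235:425])[0]+235; E.append((cs.min()-.5 if side==0 else cs.max()+.5,r))
        q=tt(onplane(C,E,ee[2]-off)); k=np.polyfit(q[:,0],q[:,1],1); print('  side',side,np.degrees(np.arctan(k[0])),np.polyval(k,30))
```

```text
w9 near edge yaw 0.4384395542848813 x at y0 42.55839063914653
  side 0 -0.5407700967904054 -37.5012849284403
  side 1 0.00419648881359845 37.15970933206891
w13 near edge yaw 0.4629343138000864 x at y0 42.475932776149726
  side 0 -0.49740641375121153 -37.51667518288325
  side 1 -0.22233667966363466 37.09560303589893
w21 near edge yaw 0.6248039875401085 x at y0 41.8445862262977
  side 0 -0.0766895616270184 -37.60755593726436
  side 1 -0.5639947944436376 36.97349864863656
```

The grasp is good: the gland sits at tool x ≈ +2 mm, with yaw within about 0.4°. I'll carry it to above the box.

>>> {"api": "drive_tool", "payload": {"plan": [[0,[0,-0.025,0],1],[0,[0,-0.045,0],1.5],[0,[0.0006,-0.055,0],1.5],[0,[0.001,-0.055,0],1.5],[0,[0.001,-0.055,0],1.5],[0,[0.001,-0.055,0],2],[0,[0.001,-0.055,0],2],[0,[0,-0.055,0],1.5],[0,[0,-0.049,0],1.5],[0,[0,0,0],0]]}}

```text
time: 31.85
ee_pos: [0.4404, -0.3473, 0.1654]
tcp_rot: [179.8, -0.0, -142.1]
wrist_force: [0.1, 0.7, -1.8]
opening: 0.0275
```

>>> {"api": "drive_tool", "payload": {"plan": [[0,[0,0,0],0],[0,[0,0,0],0]]}}

```text
time: 32.1
ee_pos: [0.4416, -0.3439, 0.1676]
tcp_rot: [179.9, 0.1, -141.9]
wrist_force: [0.6, 0.6, -2.1]
opening: 0.0278
```

Run:
```python
from h import *
st(); snap('wrist','w22')
p,d,o=snap('side','s22')
cv2.imwrite('pics/s22c.png',cv2.resize(p[100:300,280:460],None,fx=3,fy=3,interpolation=cv2.INTER_CUBIC)[:,:,::-1])
```

```text
t 32.1 ee [ 0.4416 -0.3439  0.1676] rot [ 1.7994e+02  6.0000e-02 -1.4186e+02] F [ 0.6  0.6 -2.1] open 0.0278 press [-371.9 -410. ]
```

View pics/w22.png

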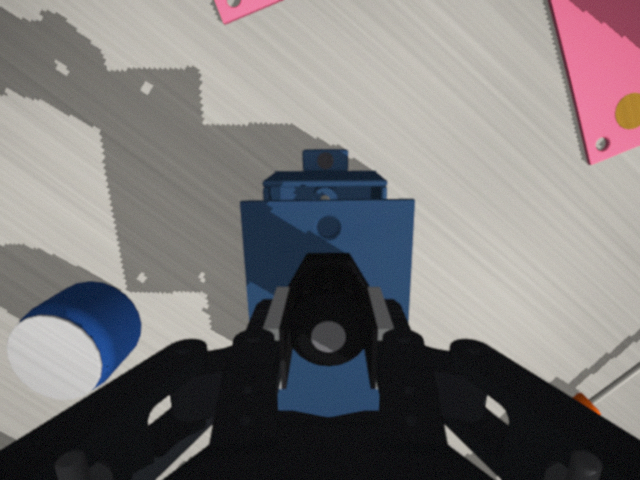

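View pics/s22c.png

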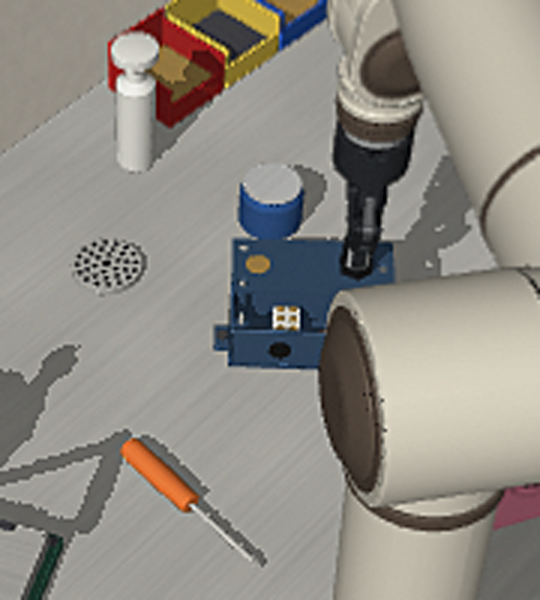

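The box's one-pin end shows at (263..387, 172..200) under the cover's edge at row 200. I'll enlarge it to measure the end of the box against the held cover.

Run:
```python
from h import *
p,d,ee,rot=load('w22')
c=cv2.resize(p[140:250,230:425],None,fx=4,fy=4,interpolation=cv2.INTER_CUBIC); c=np.clip(c.astype(float)*1.8,0,255).astype(np.uint8)
cv2.imwrite('pics/w22c.png',c[:,:,::-1])
```

```text
(no output)
```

View pics/w22c.png

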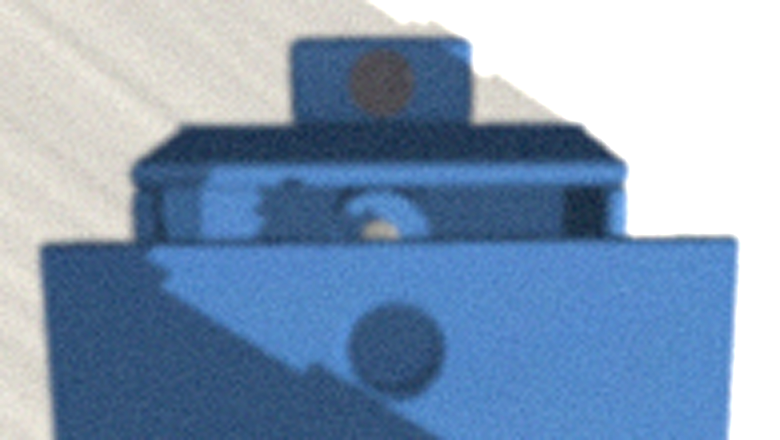

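Run:
```python
from h import *
from scipy.spatial.transform import Rotation as R
p,d,ee,rot=load('w22'); C=cam('wrist',ee,rot); T=R.from_euler('xyz',rot,degrees=True); tt=lambda P:T.inv().apply(P-ee)*1000
f=lambda x,y:(x/4+230,y/4+140)
q=onplane(C,[f(135,166),f(625,164)],.06); print(q,np.linalg.norm(q[0]-q[1])); e=q[0]-q[1]; print('yaw box',np.degrees(np.arctan2(e[1],e[0])))
t=tt(q); print('tool',t, 'mid',t.mean(0), 'depth',bydepth(C,[(320,183)],d))
pin=onplane(C,[f(380,232)],.074); print('pin',pin,tt(pin),'lug bolt',tt(onplane(C,[f(380,80)],.03)))
print('hole tool',tt(onplane(C,[f(396,350)],ee[2]-.043)))
```

```text
[[ 0.43253781 -0.39983313  0.06      ]
 [ 0.3868724  -0.34194369  0.06      ]] 0.0737327407059424
yaw box -51.732268004546285
tool [[ 41.80979844 -38.49353339 107.53037556]
 [ 41.97745186  35.23897287 107.61077823]] mid [ 41.89362515  -1.62728026 107.57057689] depth [[ 0.41245619 -0.37256765  0.05966211]]
pin [[ 0.4158506  -0.36599648  0.074     ]] [[34.02543017 -1.5594868  93.57825383]] lug bolt [[ 52.42008112  -1.79362452 137.56023567]]
hole tool [[29.20983323  0.54707386 42.97236341]]
```

Offsets measured: the box's centreline lies 1.3 mm to the tool's -y of the held cover, and the world-frame estimate says 1.2 mm. Yaw matches. I'll correct and come down to just above the pins.

>>> {"api": "drive_tool", "payload": {"plan": [[0,[0.0005,-0.0013,-0.01],0],[0,[0,0,-0.015],0],[0,[0,0,-0.015],0],[0,[0,0,0],0],[0,[0,0,0],0]]}}

```text
time: 32.83
ee_pos: [0.4422, -0.3464, 0.1281]
tcp_rot: [180.0, 0.1, -141.9]
wrist_force: [-0.5, 0.9, -2.0]
opening: 0.0275
```

Run:
```python
from h import *
st(); snap('wrist','w23')
p,d,ee,rot=load('w23')
c=cv2.resize(p[140:260,230:425],None,fx=4,fy=4,interpolation=cv2.INTER_CUBIC); c=np.clip(c.astype(float)*1.8,0,255).astype(np.uint8)
cv2.imwrite('pics/w23c.png',c[:,:,::-1])
p,d,o=snap('side','s23'); cv2.imwrite('pics/s23c.png',cv2.resize(p[160:240,340:430],None,fx=7,fy=7,interpolation=cv2.INTER_CUBIC)[:,:,::-1])
```

```text
t 32.83 ee [ 0.4422 -0.3464  0.1281] rot [ 1.7998e+02  6.0000e-02 -1.4192e+02] F [-0.5  0.9 -2. ] open 0.0275 press [-372.3 -412.5]
```

View pics/w23c.png

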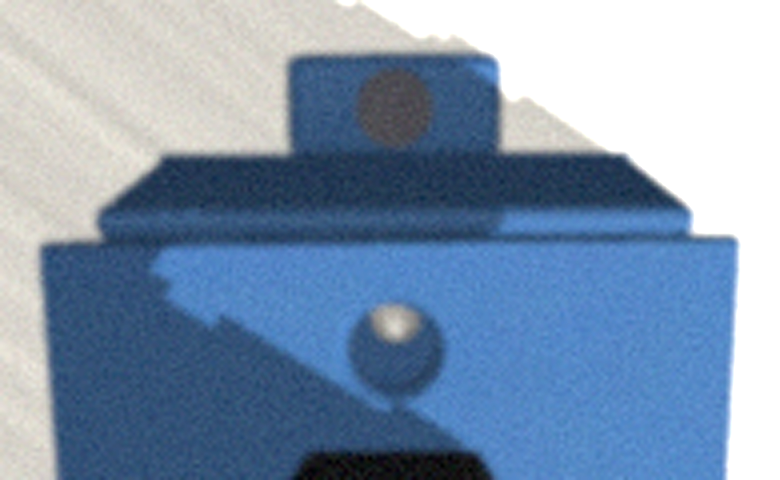

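View pics/s23c.png

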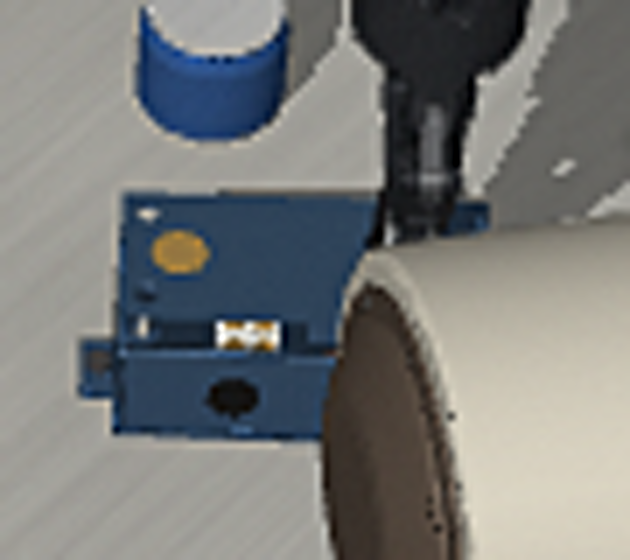

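The single pin is visible in the hole: pin at crop (394,318), hole centre at (396,350). Next I'll calculate the offset with parallax.

Run:
```python
from h import *
from scipy.spatial.transform import Rotation as R
p,d,ee,rot=load('w23'); C=cam('wrist',ee,rot); T=R.from_euler('xyz',rot,degrees=True); tt=lambda P:T.inv().apply(P-ee)*1000
f=lambda x,y:(x/4+230,y/4+140)
for z in (.072,.074): print('pin',z,tt(onplane(C,[f(394,318)],z)))
print('hole top edge',tt(onplane(C,[f(396,350)],ee[2]-.041)))
print('cover edge',tt(onplane(C,[f(42,241),f(737,237)],ee[2]-.041)))
q=onplane(C,[f(100,217),f(690,214)],.06);t=tt(q);print('rim',t,t.mean(0),np.linalg.norm(q[0]-q[1]))
print('pin depth',bydepth(C,[f(394,318)],d),'cover depth',bydepth(C,[f(300,260),f(500,260)],d),'rim',bydepth(C,[f(394,228)],d))
```

```text
pin 0.072 [[29.89585315  0.35333232 56.11111483]]
pin 0.074 [[30.3465987   0.3495198  54.11064337]]
hole top edge [[29.7063994   0.54037738 40.96925007]]
cover edge [[ 41.90856825 -37.67221322  40.94584922]
 [ 42.21976463  37.36024165  40.96653157]]
rim [[ 40.25853075 -36.52154983  68.09001042]
 [ 40.51800211  37.55386859  68.11047868]] [40.38826643  0.51615938 68.10024455] 0.07407587568935665
pin depth [[ 0.41815135 -0.36475871  0.07399263]] cover depth [[ 0.4172139  -0.37851608  0.08608545]
 [ 0.40378878 -0.36139836  0.08633314]] rim [[ 0.41160229 -0.36983257  0.0592244 ]]
```

Pin and hole agree within about 0.6 mm, and the cover's top at 86 mm checks out. I'll lower onto the pins slowly, watching the force.

>>> {"api": "drive_tool", "payload": {"plan": [[0,[0,0,-0.006],0],[0,[0,0,-0.004],0],[0,[0,0,-0.003],0],[0,[0,0,0],0]]}}

```text
time: 33.42
ee_pos: [0.4421, -0.3462, 0.1147]
tcp_rot: [179.9, 0.1, -141.9]
wrist_force: [0.8, 0.1, -1.0]
opening: 0.0275
```

Run:
```python
from h import *
st(); snap('wrist','w24')
p,d,ee,rot=load('w24')
c=cv2.resize(p[140:260,230:425],None,fx=4,fy=4,interpolation=cv2.INTER_CUBIC); c=np.clip(c.astype(float)*1.8,0,255).astype(np.uint8)
cv2.imwrite('pics/w24c.png',c[:,:,::-1])
p,d,o=snap('side','s24'); cv2.imwrite('pics/s24c.png',cv2.resize(p[160:240,340:430],None,fx=7,fy=7,interpolation=cv2.INTER_CUBIC)[:,:,::-1])
```

```text
t 33.42 ee [ 0.4421 -0.3462  0.1147] rot [ 1.7995e+02  5.0000e-02 -1.4192e+02] F [ 0.8  0.1 -1. ] open 0.0275 press [-372.4 -412.3]
```

View pics/s24c.png

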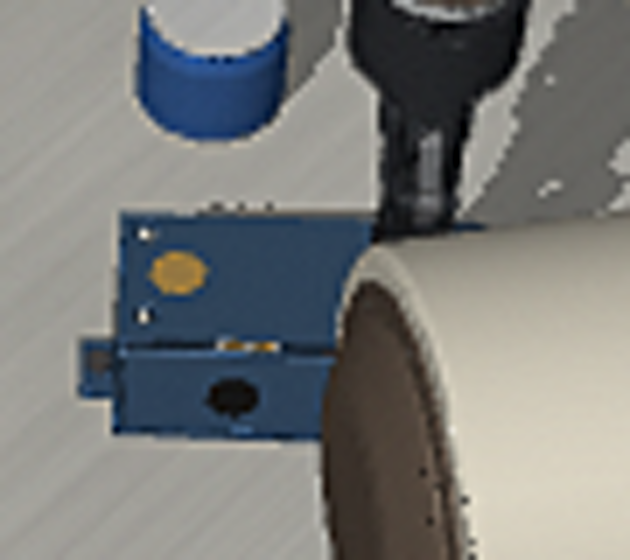

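View pics/w24c.png

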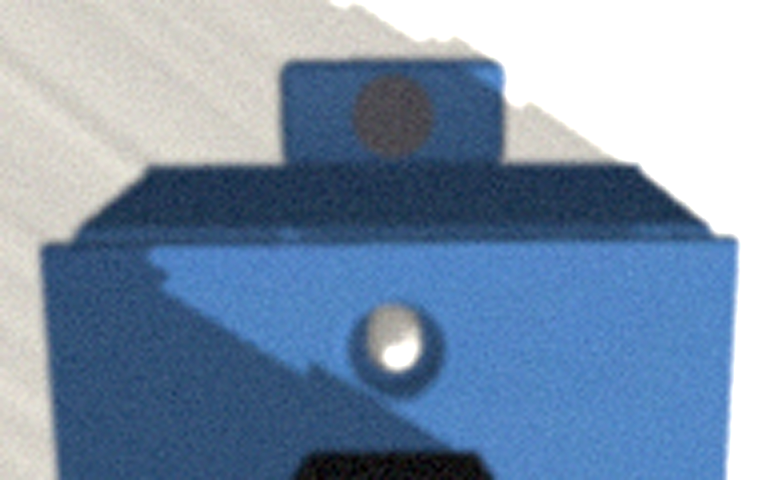

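All three pins are entering their holes with no contact force. I'll continue down.

>>> {"api": "drive_tool", "payload": {"plan": [[0,[0,0,-0.004],0],[0,[0,0,-0.002],0],[0,[0,0,-0.001],0],[0,[0,0,-0.001],0],[0,[0,0,0],0]]}}

```text
time: 34.15
ee_pos: [0.4422, -0.3463, 0.107]
tcp_rot: [180.0, 0.1, -141.9]
wrist_force: [0.6, 0.2, -1.8]
opening: 0.0277
```

Run:
```python
from h import *
st()
```

```text
t 34.15 ee [ 0.4422 -0.3463  0.107 ] rot [ 1.7998e+02  6.0000e-02 -1.4192e+02] F [ 0.6  0.2 -1.8] open 0.0277 press [-372.4 -412.4]
```

>>> {"api": "drive_tool", "payload": {"plan": [[0,[0,0,-0.001],0],[0,[0,0,-0.001],0],[0,[0,0,0],0]]}}

```text
time: 34.52
ee_pos: [0.4422, -0.3463, 0.1051]
tcp_rot: [180.0, 0.1, -141.9]
wrist_force: [0.8, -0.0, -1.4]
opening: 0.0278
```

Run:
```python
from h import *
st()
```

```text
t 34.52 ee [ 0.4422 -0.3463  0.1051] rot [ 1.7999e+02  6.0000e-02 -1.4192e+02] F [ 0.8 -0.  -1.4] open 0.0278 press [-372.3 -412.4]
```

>>> {"api": "drive_tool", "payload": {"plan": [[0,[0,0,-0.001],0],[0,[0,0,0],0]]}}

```text
time: 34.78
ee_pos: [0.4423, -0.3464, 0.1049]
tcp_rot: [-180.0, 0.1, -141.9]
wrist_force: [-2.0, 0.8, 5.3]
opening: 0.0276
```

Run:
```python
from h import *
st()
```

```text
t 34.77 ee [ 0.4423 -0.3464  0.1049] rot [-1.7998e+02  7.0000e-02 -1.4192e+02] F [-2.   0.8  5.3] open 0.0276 press [-372.3 -412.5]
```

Contact at z ≈ 0.105 (Fz went from -1.4 to +5.3 N), which is rim height. I'll release and lift straight off.

>>> {"api": "drive_tool", "payload": {"plan": [[0.2,[0,0,0],0],[0.45,[0,0,0],0],[0.65,[0,0,0],0],[0.65,[0,0,0],0],[0.65,[0,0,0.005],0],[0.65,[0,0,0.02],0],[0.65,[0,0,0.03],0],[0.65,[0,0,0.04],0],[0.65,[0,0,0.04],0],[0.65,[0,0,0],0]]}}

```text
time: 36.02
ee_pos: [0.443, -0.347, 0.2428]
tcp_rot: [-179.7, 0.1, -141.9]
wrist_force: [-0.1, 0.1, -1.0]
opening: 0.0553
```

Run:
```python
from h import *
st(); snap('wrist','w25')
p,d,o=snap('side','s25'); cv2.imwrite('pics/s25c.png',cv2.resize(p[150:250,330:450],None,fx=6,fy=6,interpolation=cv2.INTER_CUBIC)[:,:,::-1])
```

```text
t 36.02 ee [ 0.443  -0.347   0.2428] rot [-1.7971e+02  1.4000e-01 -1.4192e+02] F [-0.1  0.1 -1. ] open 0.0553 press [-371.8 -413.4]
```

View pics/w25.png

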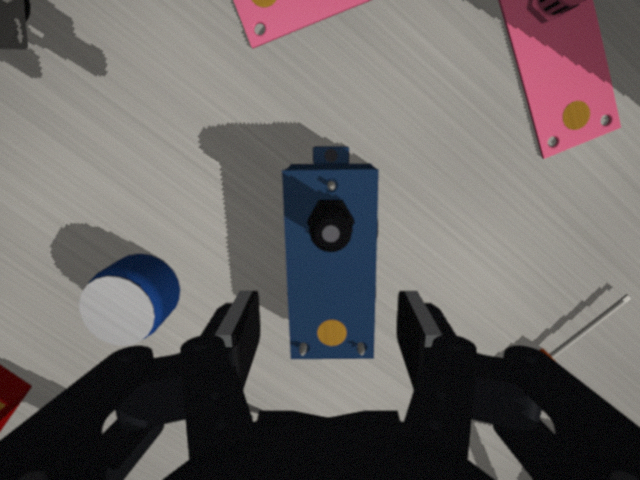

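View pics/s25c.png

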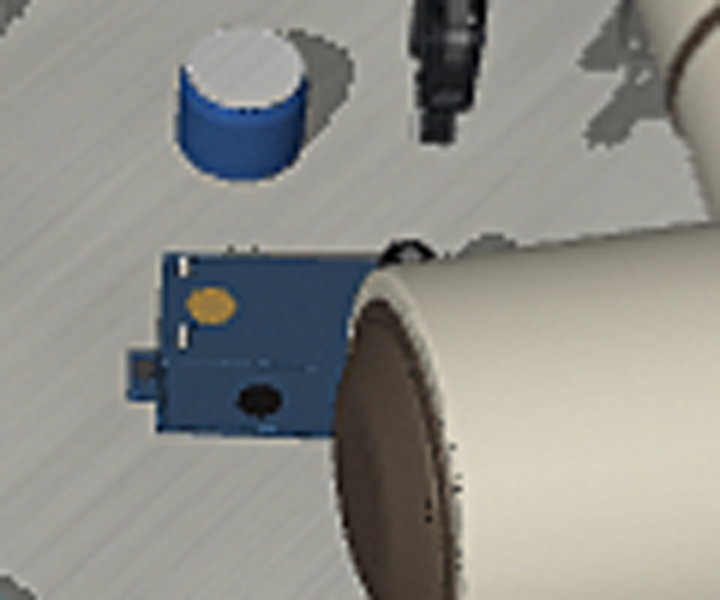

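All three pins stand through their holes: (332,185), (302,348) and (361,348). I'll verify flatness by depth and check the bystanders from above.

Run:
```python
from h import *
p,d,ee,rot=load('w25'); C=cam('wrist',ee,rot)
P=[(300,180),(365,180),(298,270),(365,270),(303,325),(362,325)]
for q in P:
    u,v=q; dm=np.median(d[v-3:v+4,u-3:u+4]); o,r=rays(C,[q]); print(q,np.round(o+r*dm,4)[0])
g=onplane(C,[(330.5,233)],.108)[0]; b=onplane(C,[(332,333)],.064)[0]; print('gland',g,'blank',b)
t=np.radians(38.3); e=np.array([np.cos(t),np.sin(t)]); c=np.array([.4759,-.3183]); print('expected',c-.045*e,c+.058*e)
p,d,o=snap('top','t25')
cv2.imwrite('pics/t25.png',p[:,:,::-1])
```

```text
(300, 180) [ 0.4306 -0.3857  0.0636]
(365, 180) [ 0.3989 -0.3453  0.0637]
(298, 270) [ 0.4922 -0.3417  0.0635]
(365, 270) [ 0.4573 -0.2972  0.0637]
(303, 325) [ 0.5311 -0.3072  0.0632]
(362, 325) [ 0.4989 -0.2661  0.0633]
gland [ 0.44058087 -0.34737871  0.108     ] blank [ 0.52119482 -0.28234767  0.064     ]
expected [ 0.44058506 -0.34619006] [ 0.52141703 -0.28235282]
```

View pics/t25.png

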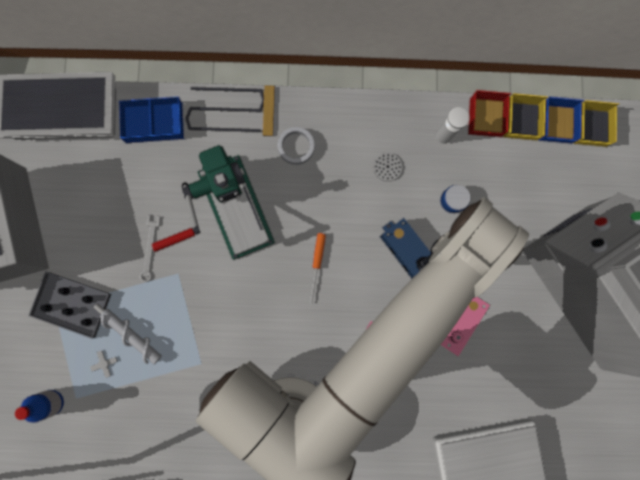

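The cover's top reads 63.2–63.7 mm at all six points, so it's flat on the rim. The bystanders are where they were, the lever is up and the gripper is clear. Handing in.

Run:
```python
from h import *
st(); job.job_done()
```

```text
t 36.17 ee [ 0.4421 -0.3462  0.2382] rot [ 1.7993e+02  5.0000e-02 -1.4192e+02] F [ 1.   0.1 -0.2] open 0.0552 press [-372.4 -412.3]
the job is handed in; nothing more can be done
```

I stamped the cover in the press and seated it on the box, and handed the job in at about 36 s.

- **Press:** I slid the cover in flat until it met the back stop, with the blank about 0.2 mm from the punch along the press. Across it, the blank was about 0.5–1 mm off the axis (one reading said 1.6 mm). I released the cover and pushed the lever down until it stopped moving, with the force rising to 32 N. I then let it back fully up.
- **Box:** I set the cover down over the three pins, gland at the one-pin end. Contact came at rim height with about 5 N.

**Last checks:**
- All three pins stand through their holes.
- The cover's top reads 63.2–63.7 mm at six points (64 mm expected).
- The gland and blank are within about 1.2 mm of where they belong.
- The lever is up and the gripper is clear of everything.
- The bystanders look unmoved from above.

**Not confirmed:** I could not see a stamp mark on the blank, so I judged the stamping only by the force and travel at the lever's stop.

**Went wrong:** early on I turned the last joint the wrong way into its limit. That swung the arm off to the side and tilted the tool 29°. It touched nothing, and I brought the tool back to vertical before going on.

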